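# Try the lock of a cupboard door with its key

### The job

The lock on the cupboard door clamped to the bench has just been fitted: try it with its red key. Take the red key from the key block, push it fully home in the keyhole, turn it counter-clockwise until the bolt is thrown right to its stop, turn it back until the bolt is fully drawn in, then withdraw the key and stand it back in its empty slot in the block. Work gently by feel, never forcing the key or leaning on the door, and leave everything else on the bench as it is.

Things in the scene. Friction and masses are not known exactly. Their poses are not given: they have to be found in the camera images.
- red_key: The key to use: steel, red plastic head, about 45 g, 68 mm tall, standing tip down in one of the block's three slots (any of them), the slot it must return to. Origin at the tip, on the shank's axis; z runs up the shank to the head, x the way the bit points. The shank is round, 8 mm thick, bevelled 1 mm at the tip.
- red_key_head (a point): Point in the red head, on the shank's axis, 54 mm above the tip. The head is a flat block 34 mm wide (key's x), 10 mm thick (key's y), from 32 to 68 mm above the tip: grip it here across its 10 mm. Axes are the key's.
- red_key_bit (a point): Centre of the red key's bit, a flat tab in the plane of the head: 4.5 mm thick (key's y), reaching out 15 mm from the shank's axis along the key's +x, from 5 to 15 mm above the tip.
- door: White cupboard door 420 x 320 x 26 mm lying flat and immovable on the bench, its lock side (-y) inward; two iron holdfasts 115 mm high stand along its +y edge, 125 mm either side of the middle. Origin: centre of its underside; z up, x along the 420 mm side.
- lock_case (a point): Nominal centre of the top of the grey steel rim lock, which stands on the door at the middle of its -y edge: case 100 mm (door's x) by 74 mm (door's y), 28 mm high, top 54 mm over the bench, with a brass plate 44 x 36 mm round the keyhole. The lock counts as part of the door and does not shift under the key.
- keyhole_mark (a point): Where the keyhole was marked out: its nominal axis, at the lock's flat top; axes are the door's. The lock was fitted by hand: the true keyhole lies up to 4 mm off along the door's x and up to 4 mm along its y, and the lock is turned by up to 0.05 rad; the height is true. A hole 10.4 mm across takes the shank; square edges, plate 4 mm thick, hollow below.
- slot_mark (a point): Nominal point in the slot for the bit, which runs from the round hole toward the door's -x: 7.2 mm wide, ending 16.8 mm from the hole's axis. Off by the same unknown amount as the keyhole. So the key goes in with its x along the door's -x. Turned away from this by more than a little, the bit is under the plate and the key is held in.
- lock_floor (a point): Nominal bottom of the keyhole, 26 mm below the lock's top: the key is home when its tip rests on this hard floor (within 3 mm). There a cam takes the bit, with about 1.3 mm of play on each side of it.
- bolt (a joint): Brass bolt 30 x 12 mm sliding out toward the door's -y: 0 = fully drawn in (start), 0.015 m = fully thrown. Driven by the key turned counter-clockwise seen from above, 12 mm per rad once the play is taken up; drags about 0.05 N m on the key and stays where left. Hard stops at both ends: near a quarter turn (70 to 90 degrees) and with the key about straight or up to 10 degrees past.
- key_block: Dark wooden block fixed to the bench, 190 (x) x 50 (y) x 40 mm high; origin: centre of its underside. Three slots 26 mm deep (floor 14 mm over the bench): a standing key's axis is at x = -60, 0 or 60 mm, y = 0, its bit along the block's +x. A slot is 11.6 mm wide (y) and runs from 5.8 mm behind the key's axis to 17.2 mm ahead of it.
- blue_key: A bystander: leave it where it is. Key of the same shape as the red one, with a blue head, in another slot of the block; origin at its tip.
- yellow_key: A bystander: leave it where it is. Key of the same shape as the red one, with a yellow head, in another slot of the block; origin at its tip.
- screwdriver: A bystander: leave it where it is. Screwdriver about 200 mm long lying on the door, along its x, on the hinge side of the lock; about 30 mm thick.
- sanding_cork: A bystander: leave it where it is. Cork sanding block 110 x 65 x 30 mm; origin at the centre of its underside.
- glue: A bystander: leave it where it is. Yellow glue bottle, 60 mm thick and 170 mm tall, standing; origin at the centre of its foot.
- screw_tray: A bystander: leave it where it is. Blue tray 130 x 100 x 35 mm with four compartments; origin at the centre of its underside.
- try_square: A bystander: leave it where it is. Joiner's try square lying flat: wooden stock 140 x 20 x 14 mm (origin at its centre, underside) and a steel blade 180 mm long.

How it is judged:
By the outcome, as a careful person would: the job done as asked, in the order asked, and still so for the second after the job is handed in, with the robot touching nothing.
It also fails if it takes over 72 s, if anything falls off the work surface, if the arm or the gripper's body presses on something with over 40 N, if the wrist force passes 120 N, or if a joint passes its speed limit or range.

### The arm

A 6-joint arm with a two-finger parallel gripper is mounted at the origin on the work surface. World frame = base frame: x ahead of the robot, y to its left, z up, the work surface at z = 0. Lengths are in mm, angles in rad, forces in N, time in s.
With the tool pointing down it reaches from about 350 to 975 mm from the base axis. Payload 7.1 kg.
Tool frame: the origin (TCP) lies between the finger pads; the fingertips stand 19 mm ahead of it and the grasp point (between the pads) is the TCP; y points along the fingers, z is the direction in which the jaws open and shut, and the axes are right-handed (so a half turn about y gives the same grasp; the last joint's range is limited). The gripper opens to 88 mm and grips with 3 to 60 N. Pads are 20 mm wide; open, the fingers measure 115 mm over their backs; the gripper's body (75 mm by 178 mm) begins 61 mm behind the grasp point.
Start: joints at [-1.289, 0.423, 1.63, -0, 1.089, -0.019], TCP at [185.196, -596.915, 241.675] pointing down, gripper open.
Joint ranges: [-3, 3], [-0.9, 2.11], [0.09, 2.58], [-1.31, 4.45], [0.11, 2.69], [-2.54, 2.54]. Speed limits (rad/s): [2.39, 2.39, 3.01, 3.14, 3.14, 3.14].

### API

Orientations are given as a rotation vector (axis times angle).
In Python, from workcell import ctrl gives the robot as it stands.
- The arm moves only by the tool servo_tool, never from a script. Its argument "moves" is text: rows parted by semicolons, each of 6 numbers parted by spaces: the shift along the world's x, y, z in m, then the turn, a rotation vector about the world's x, y, z in degrees. A call has 1 to 8 rows; each row is the pose to reach, as a shift and turn from the pose commanded when the call began; what a row does not reach only later rows make up. A row lasts 1/8 s, in which the tool goes at most 62.5 mm and 10.7 degrees, less where a joint would pass 70% of its speed; a pose out of reach is approached as far as the arm can. A call with a gripper value outside its range is refused whole. "hand" is the closure in counts, from 0 (fully open) to 255 (shut), set as the call begins (left out, the last holds). The fingers move at their own pace and stop on an object; the grip force is fixed at half the most. Time passes only in rows, so rows that repeat a pose let the fingers close. It gives the time, the measured TCP pose, the force and the opening at its end, in the units of the state.
- ctrl.get_obs(): the state, without advancing time (a new reading comes with each control period).
- ctrl.get_image(name): name is "scene" or "top" or "wrist"; returns a dict with "pixels" (480x640x3 uint8, red, green, blue), "depth" (480x640 float32, mm along the optical axis (not along the pixel's ray), 0 where there is no reading), "vertical_fov" (degrees; the focal length in pixels is half the picture's height over the tangent of half this angle, whatever the lens; pixels are square), "cx", "cy" (the principal point, pixels), "xyz" and "attitude" of the camera in the world; the wrist camera has in their place "T_tool_cam" (4x4, takes a point from camera to tool coordinates, whose origin is the TCP and whose axes are the tool frame's). Camera axes: x right, y up, looking along -z (the intrinsics and any distortion apply to the point x, -y, -z); pixel columns grow to the right and rows downward; lengths in mm; the calibration is good to about 2 mm. A picture is of the moment at which its call begins: read the wrist's pose just before it.
- ctrl.close_job(): hands the job in, once; it reports no verdict.
The state is a dict: "t": time; "qpos": joint angles; "qvel": joint speeds; "joint_torque": joint torques, N m; "ee_pos": TCP position; "orientation": TCP orientation; "ft_force": force on the tool from outside, world axes, zero at the start; "moment": the same for the moment, N m; "width": finger opening in mm.
Only numpy, scipy, OpenCV 4.12 (cv2) and the standard library are available. Lean on these libraries where they do the work, as an engineer would, in place of code of your own. Each camera call takes 0.05 s, during which the arm holds its last target.

## Working session

There is one attempt and no reset: what is moved stays moved. The work goes in short steps, Python scripts to look and compute and a tool call to move; the robot and the scene stay as the last step left them, time stands still between calls to the robot, and variables do not carry over. Pictures are saved under pics/ and viewed, and the job is handed in when it is done.

Besides the shell and the picture viewer there is one more tool, called as name(argument=value, ...), one argument or row to a line, values as JSON. servo_tool: Moves the arm, as the interface text tells. Its arguments: {"type":"object","properties":{"moves":{"type":"string"},"hand":{"type":"number"}},"required":["moves"]}

```bash
ls; mkdir -p pics; cat > h.py <<'E'
import numpy as np, cv2
from workcell import ctrl
from scipy.spatial.transform import Rotation as R
def save(im,fn): cv2.imwrite(fn,im["pixels"][:,:,::-1])
E
python3 - <<'E'
from h import *
o=ctrl.get_obs(); print({k:np.round(v,4) for k,v in o.items()})
for n in ["scene","top","wrist"]:
    im=ctrl.get_image(n); save(im,f"pics/{n}0.png")
    print(n,{k:v for k,v in im.items() if k not in("pixels","depth")})
    np.save(f"{n}0_d.npy",im["depth"])
E
```

```text
pics
{'t': np.float64(0.0), 'qpos': array([-1.289 ,  0.4238,  1.6307, -0.    ,  1.0886, -0.019 ]), 'qvel': array([-0.0004,  0.0015,  0.0004,  0.0008,  0.0005, -0.0017]), 'joint_torque': array([-1.00000e-04, -5.44632e+01, -2.73662e+01,  6.45000e-02,
        2.28000e-02, -2.00000e-04]), 'ee_pos': array([ 185.0286, -596.4204,  240.901 ]), 'orientation': array([-0.3123,  2.0612, -2.0581]), 'ft_force': array([ 0.0022, -0.8138, -0.5877]), 'moment': array([-0.0131,  0.0042, -0.0182]), 'width': np.float64(87.5663)}
scene {'vertical_fov': 45.03723223613666, 'cx': 317.30037817077914, 'cy': 238.63370410237417, 'xyz': array([ 1128.53065625, -1149.25144772,   812.39473968]), 'attitude': array([0.98955072, 0.22945117, 0.46657952])}
top {'vertical_fov': 48.77010180519544, 'cx': 331.1581978530604, 'cy': 235.63258119411597, 'xyz': array([ 508.75084238,  -84.30718008, 1112.06749842]), 'attitude': array([ 0.03525723, -0.03734438, -1.54735168])}
wrist {'vertical_fov': 63.30391888232023, 'cx': 321.7022418396318, 'cy': 242.21272783564288, 'T_tool_cam': array([[ 4.89403115e-04, -9.63838164e-01, -2.66487813e-01,
        -7.34047855e+01],
       [-1.27469938e-04,  2.66487783e-01, -9.63838288e-01,
        -1.43489758e+02],
       [ 9.99999872e-01,  5.05674645e-04,  7.55955967e-06,
         5.85883506e-01],
       [ 0.00000000e+00,  0.00000000e+00,  0.00000000e+00,
         1.00000000e+00]])}
```

View pics/top0.png

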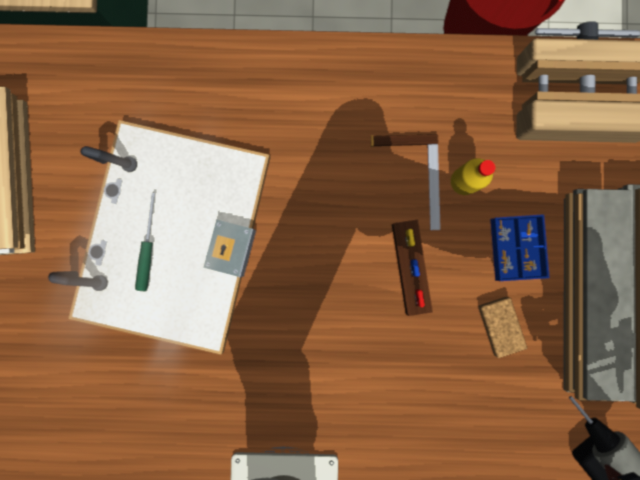

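View pics/scene0.png

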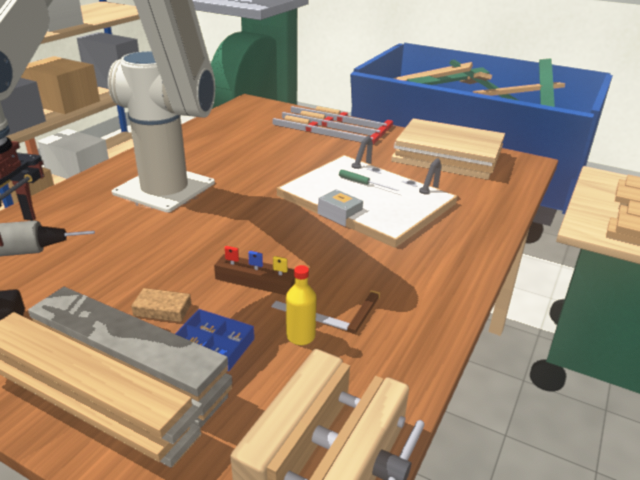

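View pics/wrist0.png

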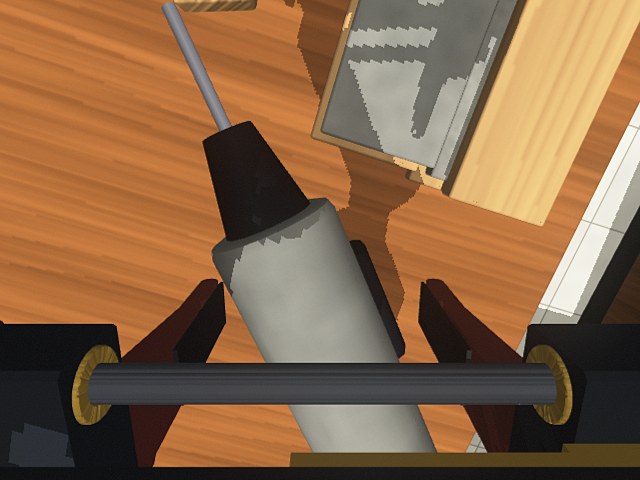

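The top view shows the red key in the block's front slot at (421,299), the blue key at (416,269) and the yellow at (410,238). The lock's brass plate is at (223,248). The scene view confirms this order. Next I'll measure.

```bash
cat >> h.py <<'E'
def campose(im,obs=None):
    if "T_tool_cam" in im:
        T=np.eye(4); T[:3,:3]=R.from_rotvec(obs["orientation"]).as_matrix(); T[:3,3]=obs["ee_pos"]
        return T@np.array(im["T_tool_cam"])
    T=np.eye(4); T[:3,:3]=R.from_rotvec(im["attitude"]).as_matrix(); T[:3,3]=im["xyz"]; return T
def foc(im): return 240/np.tan(np.radians(im["vertical_fov"]/2))
def rays(im,uv,T):
    f=foc(im); uv=np.atleast_2d(uv).astype(float)
    d=np.c_[(uv[:,0]-im["cx"])/f,-(uv[:,1]-im["cy"])/f,-np.ones(len(uv))]
    return d@T[:3,:3].T
def toplane(im,uv,T,z):
    d=rays(im,uv,T); s=(z-T[2,3])/d[:,2:]; return T[:3,3]+d*s
def proj(im,P,T):
    f=foc(im); c=(np.atleast_2d(P)-T[:3,3])@T[:3,:3]
    return np.c_[im["cx"]+f*c[:,0]/-c[:,2], im["cy"]-f*c[:,1]/-c[:,2]]
def rect(mask):
    cs,_=cv2.findContours(mask.astype(np.uint8),cv2.RETR_EXTERNAL,cv2.CHAIN_APPROX_NONE)
    c=max(cs,key=cv2.contourArea); return c, cv2.minAreaRect(c)
E
python3 - <<'E'
from h import *
im=ctrl.get_image("top"); T=campose(im); p=im["pixels"]; hsv=cv2.cvtColor(p,cv2.COLOR_RGB2HSV)
big=cv2.resize(p[200:330,190:450],None,fx=3,fy=3,interpolation=cv2.INTER_CUBIC); cv2.imwrite("pics/topz.png",big[:,:,::-1])
H,S,V=cv2.split(hsv)
roi=np.zeros(H.shape,bool); roi[215:320,385:440]=1
for n,m in [("red",((H<6)|(H>174))&(S>200)&(V>120)),("blue",(H>100)&(H<130)&(S>130)&(V>100)),("yel",(H>22)&(H<35)&(S>130)&(V>100))]:
    m=m&roi; ys,xs=np.nonzero(m); 
    c=[xs.mean(),ys.mean()]; print(n,m.sum(),c,toplane(im,c,T,82)[0],np.median(im["depth"][m]))
# door mask
roi[:]=0; roi[110:360,60:280]=1
m=(S<60)&(V>150)&roi
c,r=rect(m); print(r); b=cv2.boxPoints(r); print(toplane(im,b,T,26))
# brass
roi[:]=0; roi[230:265,205:245]=1
m=(S>100)&(V>120)&roi; c,r=rect(m); print(r); print(toplane(im,cv2.boxPoints(r),T,54), toplane(im,r[0],T,54))
d=im["depth"]; 
for u,v in [(150,180),(223,235),(230,265),(400,400),(430,260),(413,254)]:
    Z=d[v,u]; q=T[:3,3]+rays(im,(u,v),T)[0]*Z; print((u,v),q)
E
```

```text
red 87 [np.float64(420.7701149425287), np.float64(298.5632183908046)] [ 438.55064885 -261.53227369   82.        ] 1026.9296
blue 61 [np.float64(416.0327868852459), np.float64(268.9836065573771)] [ 495.54104712 -251.45650154   82.        ] 1029.411
yel 76 [np.float64(411.07894736842104), np.float64(236.96052631578948)] [ 557.57797788 -240.83046645   82.        ] 1032.0344
((170.3874969482422, 236.8575897216797), (154.24122619628906, 201.33023071289062), 13.815024375915527)
[[382.62771755 439.97273717  26.        ]
 [787.44135337 358.88498386  26.        ]
 [717.8001294   46.37204189  26.        ]
 [315.25865041 132.59167626  26.        ]]
((223.0882568359375, 247.6470947265625), (17.46256446838379, 21.585670471191406), 14.03624439239502)
[[511.65194799 151.70947139  54.        ]
 [553.7230999  142.64933911  54.        ]
 [546.03528614 108.52171865  54.        ]
 [503.9914019  117.64211797  54.        ]] [[528.83038281 130.13221812  54.        ]]
(150, 180) [665.15531959 290.59021925  27.12312692]
(223, 235) [554.20667954 131.60005531  51.70076785]
(230, 265) [494.58924259 114.68327474  56.88433865]
(400, 400) [ 222.74903765 -235.69244602    0.55988123]
(430, 260) [ 513.97309683 -293.28525507    2.6547739 ]
(413, 254) [ 525.10386853 -251.34113691   42.02742573]
```

View pics/topz.png

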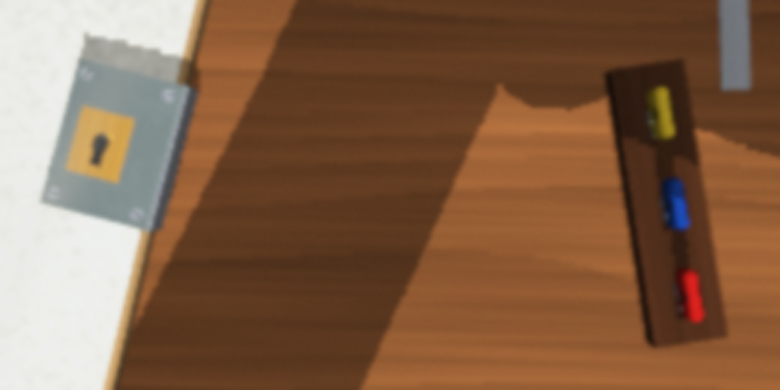

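```bash
python3 - <<'E'
from h import *
o=ctrl.get_obs(); M=R.from_rotvec(o["orientation"]).as_matrix(); print(np.round(M,3))
im=ctrl.get_image("wrist"); T=campose(im,o); print(T.round(3)); print(toplane(im,[[320,240],[0,0],[640,0],[0,330],[640,330]],T,40).round(0), "at z40")
E
```

```text
[[-0.955 -0.     0.296]
 [-0.296  0.001 -0.955]
 [-0.    -1.    -0.001]]
[[ 2.96000e-01  9.21000e-01  2.55000e-01  2.55443e+02]
 [-9.55000e-01  2.85000e-01  7.80000e-02 -5.75569e+02]
 [-1.00000e-03 -2.66000e-01  9.64000e-01  3.84677e+02]
 [ 0.00000e+00  0.00000e+00  0.00000e+00  1.00000e+00]]
[[ 166. -601.   40.]
 [ 278. -304.   40.]
 [ 426. -783.   40.]
 [ -14. -329.   40.]
 [ 171. -927.   40.]] at z40
```

servo_tool(
  moves="0.04 0.044 0 0 0 -1; 0.08 0.087 0 0 0 -2; 0.122 0.13 0 0 0 -3; 0.163 0.174 0 0 0 -4; 0.203 0.217 0 0 0 -5; 0.245 0.26 0 0 0 -6; 0.285 0.304 0 0 0 -7; 0.325 0.347 0 0 0 -7.3",
)

```text
t: 1.25
ee_pos: [511.3, -248.3, 241.8]
orientation: [-0.185, 2.131, -2.131]
ft_force: [1.0, -0.1, -0.7]
width: 87.8
```

```bash
python3 - <<'E'
from h import *
o=ctrl.get_obs(); print({k:np.round(v,4) for k,v in o.items()})
im=ctrl.get_image("wrist"); save(im,"pics/w1.png"); np.save("w1.npy",{"o":o,"im":im},allow_pickle=True)
E
```

```text
{'t': np.float64(1.25), 'qpos': array([-4.7290e-01,  3.4040e-01,  1.7571e+00, -1.0000e-04,  1.0438e+00,
        9.2470e-01]), 'qvel': array([ 8.145e-01,  1.715e-01, -2.570e-01, -8.000e-04,  7.630e-02,
        8.471e-01]), 'joint_torque': array([-4.15910e+00, -5.05700e+01, -2.42982e+01,  1.30800e-01,
        3.86000e-02, -1.06850e+00]), 'ee_pos': array([ 511.3396, -248.2766,  241.787 ]), 'orientation': array([-0.1848,  2.1306, -2.131 ]), 'ft_force': array([ 1.0489, -0.1295, -0.669 ]), 'moment': array([-0.0007, -0.0282,  0.0417]), 'width': np.float64(87.7854)}
```

View pics/w1.png

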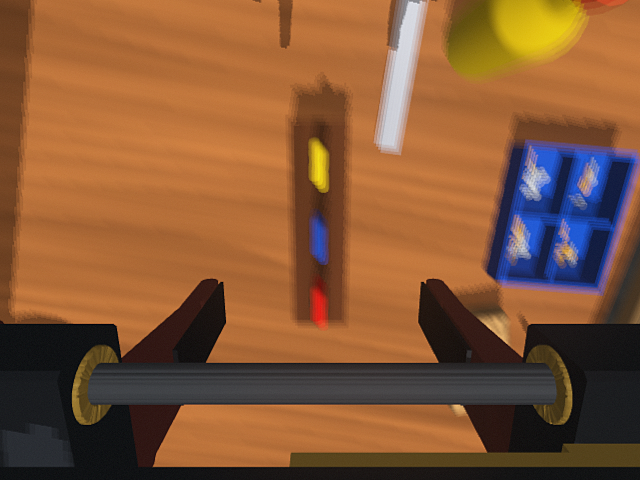

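servo_tool(
  moves="-0.03 -0.008 0 0 0 0; -0.06 -0.013 0 0 0 0; -0.075 -0.015 0 0 0 0; -0.075 -0.015 0 0 0 0; -0.075 -0.015 0 0 0 0",
)

```text
t: 1.92
ee_pos: [436.0, -265.3, 242.0]
orientation: [-0.184, 2.13, -2.131]
ft_force: [-0.2, -1.1, 0.7]
width: 87.9
```

```bash
python3 - <<'E'
from h import *
o=ctrl.get_obs(); print({k:np.round(v,4) for k,v in o.items()})
im=ctrl.get_image("wrist"); save(im,"pics/w2.png"); np.save("w2.npy",{"o":o,"im":im},allow_pickle=True)
cv2.imwrite("pics/w2z.png",cv2.resize(im["pixels"][0:330,240:400],None,fx=2,fy=1.8)[:,:,::-1])
E
```

```text
{'t': np.float64(1.925), 'qpos': array([-5.7000e-01,  2.5420e-01,  1.8809e+00,  2.0000e-04,  1.0055e+00,
        8.2760e-01]), 'qvel': array([ 0.0061,  0.0047, -0.0046,  0.0003,  0.0002, -0.0003]), 'joint_torque': array([-2.70400e-01, -4.25257e+01, -2.53459e+01,  4.00000e-02,
       -1.89000e-02, -2.80000e-03]), 'ee_pos': array([ 435.9814, -265.2561,  241.9617]), 'orientation': array([-0.1838,  2.13  , -2.131 ]), 'ft_force': array([-0.1583, -1.0525,  0.714 ]), 'moment': array([0.001 , 0.0391, 0.0331]), 'width': np.float64(87.8755)}
```

View pics/w2.png

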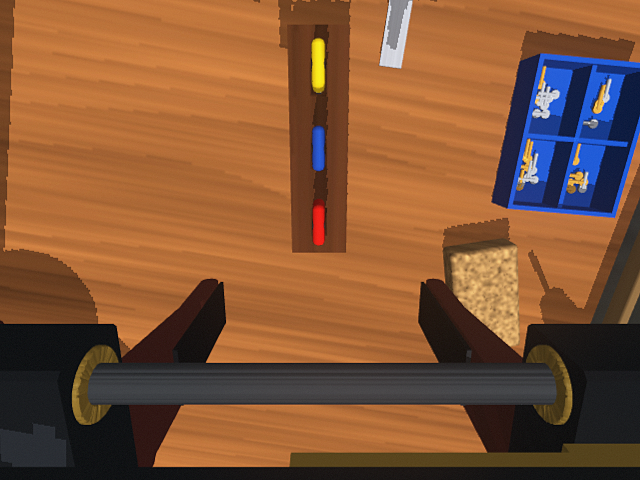

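```bash
python3 - <<'E'
from h import *
D=np.load("w2.npy",allow_pickle=True).item(); im=D["im"]; o=D["o"]; T=campose(im,o)
p=im["pixels"]; cv2.imwrite("pics/w2zz.png",cv2.resize(p[15:260,270:370],None,fx=5,fy=2.4)[:,:,::-1][:600])
hsv=cv2.cvtColor(p,cv2.COLOR_RGB2HSV); H,S,V=cv2.split(hsv)
roi=np.zeros(H.shape,bool); roi[20:260,290:350]=1
for n,m in [("red",((H<6)|(H>174))&(S>200)&(V>120)),("blue",(H>100)&(H<130)&(S>130)&(V>100)),("yel",(H>22)&(H<35)&(S>130)&(V>100))]:
    m=m&roi; c,r=rect(m); b=cv2.boxPoints(r); x,y,w,h=cv2.boundingRect(c)
    print(n,r,(x,y,w,h)); print(toplane(im,r[0],T,82)[0].round(1), toplane(im,b,T,82).round(1).tolist(), np.median(im["depth"][m]))
# block outline
d=im["depth"]; v,u=np.mgrid[0:480,0:640]
f=foc(im); c=np.stack([(u-im["cx"])/f*d,-(v-im["cy"])/f*d,-d],-1)@T[:3,:3].T+T[:3,3]
z=c[...,2]; m=(z>30)&(z<50)&(u>270)&(u<370)&(v<270); cc,r=rect(m); print("block",r, toplane(im,cv2.boxPoints(r),T,40).round(1).tolist(), toplane(im,r[0],T,40))
print("z profile along col320", z[15:260:6,320].round(0))
print("z profile along col311", z[15:260:6,312].round(0))
E
```

```text
red ((318.5, 225.0), (40.0, 11.0), 90.0) (313, 205, 12, 41)
[ 439.6 -262.6   82. ] [[454.8, -255.6, 82.0], [456.2, -264.2, 82.0], [424.0, -269.8, 82.0], [422.5, -261.1, 82.0]] 311.3047
blue ((318.0, 148.0), (44.0, 12.0), 90.0) (312, 126, 13, 45)
[ 498.5 -252.1   82. ] [[513.5, -245.0, 82.0], [515.0, -253.8, 82.0], [483.0, -259.5, 82.0], [481.5, -250.4, 82.0]] 295.40164
yel ((317.5, 65.0), (54.0, 13.0), 90.0) (311, 38, 14, 55)
[ 555.6 -242.    82. ] [[572.1, -234.5, 82.0], [573.7, -243.5, 82.0], [538.5, -249.7, 82.0], [536.8, -240.3, 82.0]] 279.86755
block ((318.0, 138.5), (227.0, 62.0), 90.0) [[586.9, -211.5, 40.0], [595.4, -260.2, 40.0], [409.6, -296.2, 40.0], [399.8, -239.6, 40.0]] [[ 504.91896984 -250.66017566   40.        ]]
z profile along col320 [386.   0.  39.  39.  82.  83.  82.  82.  82.  82.  82.  82.  81.  28.
  42.  41.  40.  40.  42.  80.  81.  81.  82.  82.  83.  83.  40.  40.
  41.  41.  40.  62.  81.  82.  83.  81.  81.  83.  82.  41.   1.]
z profile along col311 [ -0.  -1.  39.  40.  40.  81.  80.  81.  81.  81.  81.  80.  64.  13.
  41.  41.  40.  40.  41.  80.  80.  80.  81.  79.  79.  79.  41.  40.
  42.  41.  40.  42.  71.  78.  79. 386.  79.  78.  41.  41.  -0.]
```

View pics/w2zz.png

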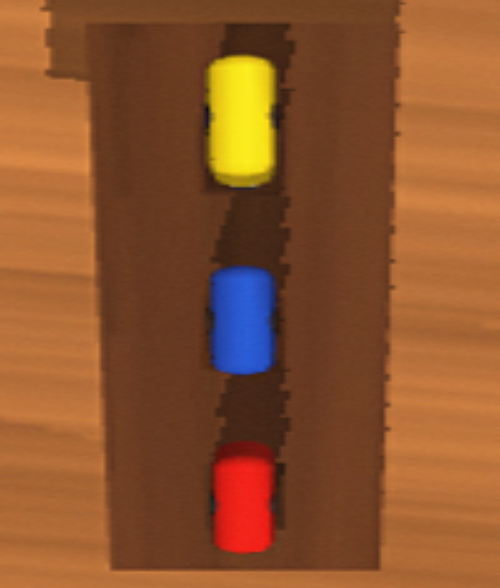

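```bash
python3 - <<'E'
from h import *
D=np.load("w2.npy",allow_pickle=True).item(); im=D["im"]; o=D["o"]; T=campose(im,o)
p=im["pixels"].copy()
ang=np.arctan2(-242+262.6,555.6-439.6); print(ang)
u=np.array([np.cos(ang),np.sin(ang),0]); n=np.array([-u[1],u[0],0])
big=cv2.resize(p[15:260,270:370],None,fx=8,fy=8,interpolation=cv2.INTER_CUBIC)
def dr(P,col):
    q=((proj(im,P,T)-[270,15]+0.5)*8).astype(int); cv2.polylines(big,[q.reshape(-1,1,2)],True,col,1)
for k,c in enumerate([(439.2,-262.4),(498.3,-252.1),(557.4,-241.8)]):
    c=np.array([*c,40.])
    for s,col in [(-1,(0,255,0)),(1,(0,255,255))]:
        a,b=s*17.2,-s*5.8
        dr(np.array([c+a*u+5.8*n,c+b*u+5.8*n,c+b*u-5.8*n,c+a*u-5.8*n]),col)
cv2.imwrite("pics/sl.png",np.hstack([big[0:760,150:650],big[1200:1960,150:650]])[:, :, ::-1][::1,::1])
E
python3 -c "
import cv2;a=cv2.imread('pics/sl.png');cv2.imwrite('pics/sl.png',cv2.resize(a,(790,600)))"
```

```text
0.17575391753607725
```

View pics/sl.png

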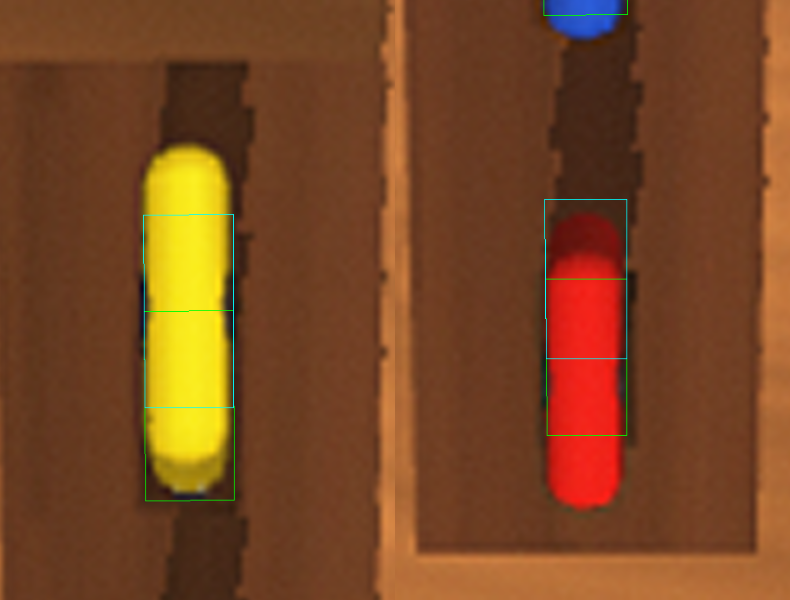

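The green outlines, which assume the slot runs toward the robot, match the visible slot edges. So the bit points along world -x, with key x yaw about -2.966, and the red head is centred near (439.2, -262.7). I'll go down over it.

servo_tool(
  moves="0.002 0.001 -0.03 0 0 0; 0.0035 0.0024 -0.08 0 0 0; 0.0035 0.0024 -0.125 0 0 0; 0.0035 0.0024 -0.15 0 0 0; 0.0035 0.0024 -0.165 0 0 0; 0.0035 0.0024 -0.171 0 0 0; 0.0035 0.0024 -0.171 0 0 0; 0.0035 0.0024 -0.171 0 0 0",
)

```text
t: 2.98
ee_pos: [439.4, -262.9, 71.6]
orientation: [-0.184, 2.129, -2.131]
ft_force: [-1.3, -0.1, -0.1]
width: 88.1
```

```bash
python3 - <<'E'
from h import *
for i in range(3):
    o=ctrl.get_obs(); print({k:np.round(o[k],3).tolist() for k in ["t","ee_pos","orientation","ft_force","moment","width"]})
im=ctrl.get_image("wrist"); save(im,"pics/w3.png")
o=ctrl.get_obs(); print({k:np.round(o[k],3).tolist() for k in ["t","ee_pos","orientation","ft_force","moment","width"]})
E
```

```text
{'t': 2.975, 'ee_pos': [439.366, -262.909, 71.6], 'orientation': [-0.184, 2.129, -2.131], 'ft_force': [-1.267, -0.121, -0.054], 'moment': [0.014, -0.046, 0.011], 'width': 88.07}
{'t': 2.975, 'ee_pos': [439.366, -262.909, 71.6], 'orientation': [-0.184, 2.129, -2.131], 'ft_force': [-1.267, -0.121, -0.054], 'moment': [0.014, -0.046, 0.011], 'width': 88.07}
{'t': 2.975, 'ee_pos': [439.366, -262.909, 71.6], 'orientation': [-0.184, 2.129, -2.131], 'ft_force': [-1.267, -0.121, -0.054], 'moment': [0.014, -0.046, 0.011], 'width': 88.07}
{'t': 3.025, 'ee_pos': [439.288, -262.911, 71.602], 'orientation': [-0.183, 2.129, -2.131], 'ft_force': [0.47, 0.932, -0.218], 'moment': [-0.009, -0.027, -0.019], 'width': 87.65}
```

View pics/w3.png

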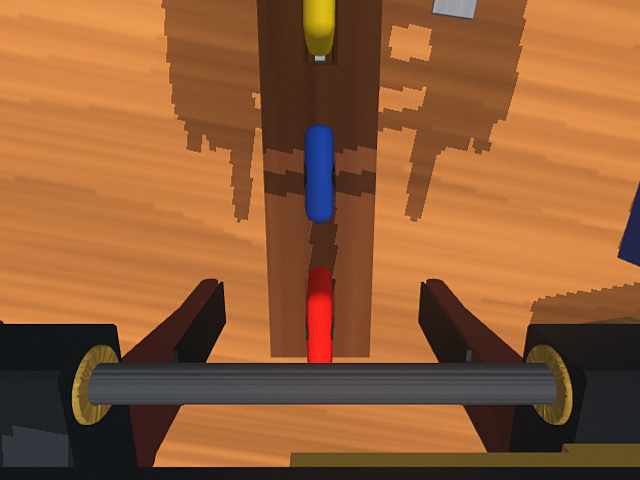

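The red head (col 319.5) is centred between the fingers, and the yellow key's bit is visible on the robot side of its slot, which confirms the bit direction. I'll close the gripper.

servo_tool(
  moves="0 0 0 0 0 0; 0 0 0 0 0 0; 0 0 0 0 0 0; 0 0 0 0 0 0; 0 0 0 0 0 0; 0 0 0 0 0 0; 0 0 0 0 0 0; 0 0 0 0 0 0",
  hand=255,
)

```text
t: 4.03
ee_pos: [438.7, -262.5, 70.7]
orientation: [-0.185, 2.131, -2.131]
ft_force: [-0.3, 0.3, 0.5]
width: 11.4
```

```bash
cat > s.py <<'E'
from h import *
o=ctrl.get_obs(); print({k:np.round(o[k],3).tolist() for k in ["t","ee_pos","orientation","ft_force","moment","width","qpos"]})
M=R.from_rotvec(o["orientation"]).as_matrix(); print("yaw",np.arctan2(M[1,0],M[0,0]),"tool y",M[:,1].round(4))
E
python3 s.py
```

```text
{'t': 4.025, 'ee_pos': [438.714, -262.52, 70.675], 'orientation': [-0.185, 2.131, -2.131], 'ft_force': [-0.278, 0.269, 0.461], 'moment': [0.024, 0.044, 0.0], 'width': 11.387, 'qpos': [-0.563, 0.532, 1.974, -0.0, 0.635, 0.835]}
yaw -2.9681608848870384 tool y [ 0. -0. -1.]
```

servo_tool(
  moves="0 0 0.005 0 0 0; 0 0 0.02 0 0 0; 0 0 0.045 0 0 0; 0 0 0.08 0 0 0; 0 0 0.12 0 0 0; 0.01 0.03 0.13 0 0 -2; 0.02 0.08 0.13 0 0 -5; 0.03 0.13 0.13 0 0 -8",
)

```text
t: 5.03
ee_pos: [469.1, -131.5, 202.1]
orientation: [-0.032, 2.204, -2.206]
ft_force: [1.4, -0.4, -1.3]
width: 9.8
```

```bash
python3 s.py
```

```text
{'t': 5.025, 'ee_pos': [469.079, -131.465, 202.149], 'orientation': [-0.032, 2.204, -2.206], 'ft_force': [1.438, -0.397, -1.321], 'moment': [0.044, 0.035, -0.045], 'width': 9.815, 'qpos': [-0.298, 0.277, 1.962, 0.0, 0.9, 1.242]}
yaw -3.110663625293176 tool y [ 2.e-03 -6.e-04 -1.e+00]
```

servo_tool(
  moves="0 0.05 0 0 0 -3; 0 0.1 0 0 0 -6; 0 0.15 0 0 0 -9; 0 0.2 0 0 0 -11; 0 0.245 0 0 0 -13; 0 0.265 0 0 0 -13.6; 0 0.265 0 0 0 -13.6; 0 0.265 0 0 0 -13.6",
)

```text
t: 6.02
ee_pos: [468.6, 132.0, 201.1]
orientation: [-0.216, -2.114, 2.115]
ft_force: [0.5, 0.0, 0.1]
width: 9.7
```

```bash
python3 s.py; python3 - <<'E'
from h import *
o=ctrl.get_obs()
im=ctrl.get_image("wrist"); save(im,"pics/w4.png"); np.save("w4.npy",{"o":o,"im":im},allow_pickle=True)
E
```

```text
{'t': 6.025, 'ee_pos': [468.621, 131.961, 201.145], 'orientation': [-0.216, -2.114, 2.115], 'ft_force': [0.52, 0.05, 0.109], 'moment': [0.083, 0.033, -0.008], 'width': 9.706, 'qpos': [0.25, 0.279, 1.963, -0.0, 0.9, 2.025]}
yaw 2.9382169033944594 tool y [ 4.e-04 -1.e-04 -1.e+00]
```

View pics/w4.png

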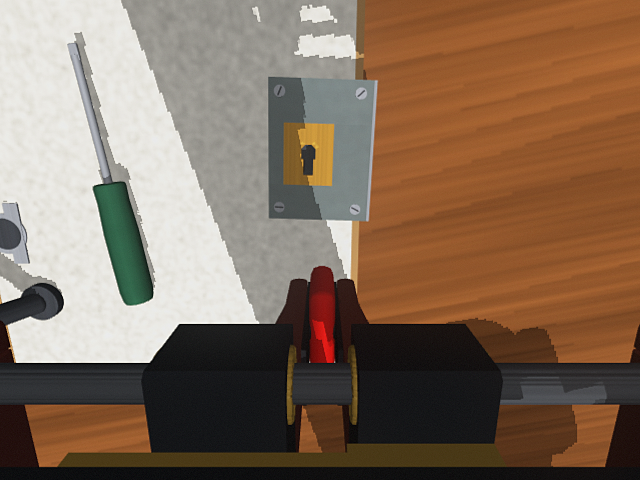

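The view is clear: keyhole at about (308,155) in the brass plate, bit slot toward the robot, key held between the fingers at (322,310). Next I'll measure the hole, the plate and the lock's yaw.

```bash
python3 - <<'E'
from h import *
D=np.load("w4.npy",allow_pickle=True).item(); im=D["im"]; o=D["o"]; T=campose(im,o)
p=im["pixels"]; cv2.imwrite("pics/w4z.png",cv2.resize(p[70:225,260:385],None,fx=4.8,fy=3.8,interpolation=cv2.INTER_CUBIC)[:,:,::-1])
np.set_printoptions(suppress=True,precision=2)
hsv=cv2.cvtColor(p,cv2.COLOR_RGB2HSV); H,S,V=cv2.split(hsv)
roi=np.zeros(H.shape,bool); roi[110:200,275:345]=1
br=(H>12)&(H<30)&(S>140)&(V>90)&roi
c,r=rect(br); b=cv2.boxPoints(r); B=toplane(im,b,T,54); print("brass",r,B,toplane(im,r[0],T,54))
for i in range(4): e=B[(i+1)%4]-B[i]; print(np.hypot(*e[:2]),np.arctan2(e[1],e[0]))
roi[:]=0; roi[135:182,295:322]=1
hole=(V<85)&roi
for row in range(138,182):
    xs=np.nonzero(hole[row])[0]; 
    print(row,(xs.min(),xs.max()) if len(xs) else None, V[row,298:320].tolist())
E
```

```text
brass ((307.72198486328125, 153.84072875976562), (49.47252655029297, 61.33260726928711), 1.9091525077819824) [[512.26 152.87  54.  ]
 [554.41 141.46  54.  ]
 [546.16 107.11  54.  ]
 [503.62 117.1   54.  ]] [[529.54 129.53  54.  ]]
43.66283631070708 -0.2643934084427305
35.32244408481066 -1.8065366771401958
43.69681349410974 2.910947331760606
36.79601804242815 1.3336609246743505
138 None [121, 194, 203, 200, 198, 200, 206, 202, 194, 197, 201, 205, 198, 201, 207, 207, 208, 206, 207, 196, 194, 200]
139 None [125, 153, 200, 199, 199, 200, 207, 200, 195, 198, 205, 202, 200, 202, 206, 210, 208, 206, 205, 195, 196, 198]
140 None [128, 117, 196, 203, 197, 202, 207, 199, 197, 198, 202, 203, 198, 201, 208, 207, 208, 201, 204, 197, 196, 198]
141 None [131, 118, 196, 202, 206, 202, 206, 198, 195, 199, 202, 205, 200, 201, 207, 209, 209, 206, 205, 196, 197, 200]
142 None [129, 118, 199, 215, 222, 206, 209, 201, 195, 201, 202, 204, 202, 202, 210, 218, 222, 209, 203, 196, 195, 199]
143 None [127, 118, 196, 226, 224, 219, 220, 208, 202, 206, 212, 211, 206, 207, 221, 232, 226, 211, 204, 194, 197, 198]

[... 4306 characters left out ...]
 125, 123, 124, 132, 135, 134, 128, 189, 220, 220, 220, 220, 211, 200, 197, 205, 198, 198, 200, 205]
177 None [131, 127, 126, 123, 123, 125, 125, 125, 122, 133, 198, 205, 202, 203, 202, 195, 197, 203, 198, 195, 200, 205]
178 None [130, 131, 123, 122, 123, 123, 126, 124, 123, 111, 196, 203, 198, 197, 197, 195, 198, 206, 199, 198, 200, 206]
179 None [129, 128, 126, 121, 123, 125, 126, 126, 123, 114, 200, 205, 202, 202, 199, 195, 199, 206, 196, 196, 199, 205]
180 None [131, 126, 127, 121, 122, 123, 127, 123, 125, 118, 190, 206, 202, 201, 199, 196, 199, 204, 195, 197, 199, 205]
181 None [131, 129, 123, 123, 122, 123, 124, 123, 124, 117, 149, 197, 202, 199, 195, 196, 197, 204, 197, 196, 200, 203]
```

View pics/w4z.png

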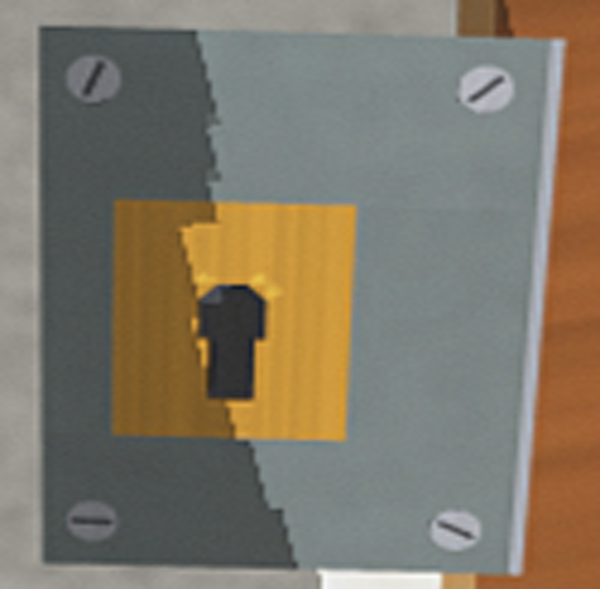

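```bash
python3 - <<'E'
from h import *
D=np.load("w4.npy",allow_pickle=True).item(); im=D["im"]; o=D["o"]; T=campose(im,o)
p=im["pixels"]
np.set_printoptions(suppress=True,precision=3)
hsv=cv2.cvtColor(p,cv2.COLOR_RGB2HSV); H,S,V=cv2.split(hsv)
roi=np.zeros(H.shape,bool); roi[110:200,275:345]=1
br=((H>12)&(H<30)&(S>140)&(V>90)&roi).astype(np.uint8)
c,r=rect(br); P=toplane(im,c[:,0,:],T,54)[:,:2]
# fit edges in world: assign by brass frame
ang0=-0.22; u=np.array([np.cos(ang0),np.sin(ang0)]); n=np.array([-u[1],u[0]])
cen=(P.max(0)+P.min(0))/2; a=(P-cen)@u; b=(P-cen)@n
print("brass ext",a.min(),a.max(),b.min(),b.max())
res=[]
for nm,m in [("n+",(b>b.max()-3)&(abs(a)<17)),("n-",(b<b.min()+3)&(abs(a)<17)),("u+",(a>a.max()-3)&(abs(b)<13)),("u-",(a<a.min()+3)&(abs(b)<13))]:
    L=cv2.fitLine(P[m].astype(np.float32),cv2.DIST_HUBER,0,0.01,0.01).ravel(); t=np.arctan2(L[1],L[0]); t=(t+np.pi/4)%(np.pi/2)-np.pi/4
    res.append(L); print(nm,m.sum(),L,t)
Lm=lambda L: (L[2:4]@n if 0 else L[2:4])
cu=(res[2][2:4]@u+res[3][2:4]@u)/2; cn=(res[0][2:4]@n+res[1][2:4]@n)/2
print("brass centre",cu*u+cn*n)
# keyhole subpixel
def W(x,y): return toplane(im,(x,y),T,54)[0,:2]
top=W(308,144.7); end=W(307.9,174.8); print("top",top,"end",end,np.linalg.norm(top-end))
k=(308.0,153); l=W(301.5,152); rr=W(315.0-.3,152); print("width",np.linalg.norm(l-rr)); sl=W(303,168); sr=W(312.9,168); print("slotw",np.linalg.norm(sl-sr),(sl+sr)/2, W(307.9,162), )
d=(end-top)/np.linalg.norm(end-top); print("dir",np.arctan2(d[1],d[0])); 
ax1=top+d*5.2; ax2=end-d*16.8; print("axis",ax1,ax2, (l+rr)/2)
print("cam",T[:3,3])
E
```

```text
brass ext -21.92622723726807 21.99056049119796 -17.85330700698136 17.791477841139706
n+ 48 [  0.974  -0.228 533.193 146.429] -0.22961563
n- 48 [  0.97   -0.243 523.75  112.8  ] -0.24581379
u+ 36 [  0.238   0.971 550.132 124.939] -0.24023849
u- 35 [  0.202   0.979 508.251 134.697] -0.20390087
brass centre [529.114 129.471]
top [535.822 127.967] end [514.737 132.608] 21.589846840298737
width 9.608555033025741
slotw 7.2840469225603215 [519.571 131.523] [523.813 130.642]
dir 2.9249438425904275
axis [530.743 129.084] [531.144 128.996] [530.768 128.987]
cam [540.615 116.965 344.662]
```

servo_tool(
  moves="0.02 -0.001 -0.02 0 0 0; 0.045 -0.002 -0.045 0 0 -0.5; 0.06 -0.003 -0.068 0 0 -1; 0.0623 -0.0032 -0.079 0 0 -1; 0.0623 -0.0032 -0.082 0 0 -1; 0.0623 -0.0032 -0.082 0 0 -1; 0.0623 -0.0032 -0.082 0 0 -1",
)

```text
t: 6.95
ee_pos: [531.1, 129.4, 119.5]
orientation: [-0.235, -2.106, 2.105]
ft_force: [-0.1, -0.2, -0.3]
width: 10.1
```

```bash
python3 s.py; python3 - <<'E'
from h import *
o=ctrl.get_obs()
im=ctrl.get_image("wrist"); save(im,"pics/w5.png"); np.save("w5.npy",{"o":o,"im":im},allow_pickle=True)
im=ctrl.get_image("scene"); save(im,"pics/s5.png"); cv2.imwrite("pics/s5z.png",cv2.resize(im["pixels"][100:280,230:470],None,fx=3.2,fy=3.2)[:,:,::-1])
E
```

```text
{'t': 6.95, 'ee_pos': [531.061, 129.38, 119.523], 'orientation': [-0.235, -2.106, 2.105], 'ft_force': [-0.096, -0.246, -0.268], 'moment': [0.026, 0.01, 0.01], 'width': 10.068, 'qpos': [0.217, 0.484, 1.882, 0.0, 0.774, 2.009]}
yaw 2.9207014625057863 tool y [ 1.1e-03  3.0e-04 -1.0e+00]
```

View pics/w5.png

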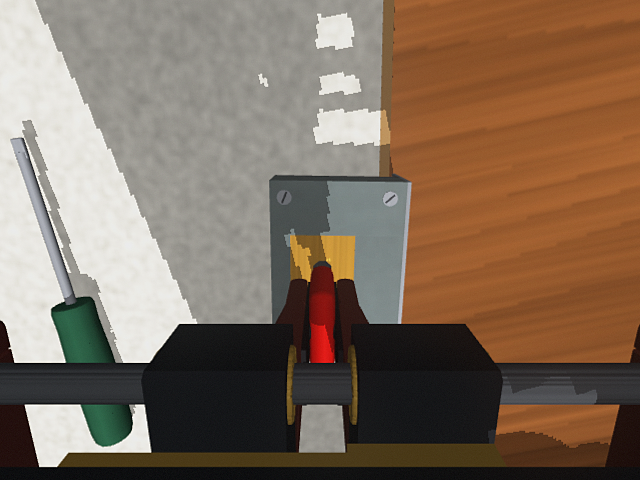

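View pics/s5z.png

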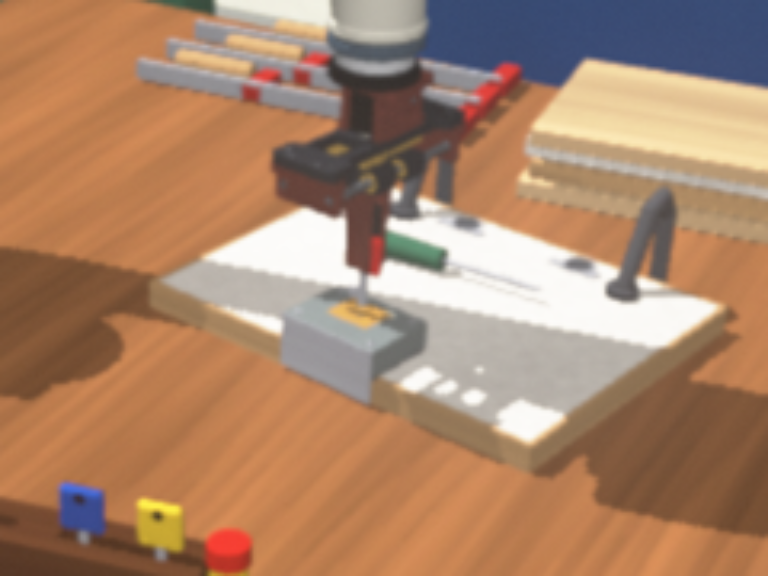

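Key and keyhole line up at col 322 in the wrist view, and the scene view shows the tip over the brass plate. I'll descend by feel.

servo_tool(
  moves="0 0 -0.003 0 0 0; 0 0 -0.006 0 0 0; 0 0 -0.0075 0 0 0; 0 0 -0.0085 0 0 0; 0 0 -0.0095 0 0 0; 0 0 -0.0105 0 0 0; 0 0 -0.0105 0 0 0",
)

```text
t: 7.92
ee_pos: [531.0, 129.3, 108.1]
orientation: [-0.233, -2.104, 2.105]
ft_force: [-1.1, 0.1, -0.2]
width: 9.4
```

```bash
python3 s.py
```

```text
{'t': 7.925, 'ee_pos': [530.989, 129.261, 108.117], 'orientation': [-0.233, -2.104, 2.105], 'ft_force': [-1.139, 0.148, -0.174], 'moment': [0.057, 0.009, -0.032], 'width': 9.436, 'qpos': [0.217, 0.503, 1.886, -0.0, 0.753, 2.009]}
yaw 2.920528502500287 tool y [-1.e-04 -0.e+00 -1.e+00]
```

servo_tool(
  moves="0 0 -0.0015 0 0 0; 0 0 -0.003 0 0 0; 0 0 -0.0045 0 0 0; 0 0 -0.006 0 0 0; 0 0 -0.006 0 0 0",
)

```text
t: 8.55
ee_pos: [530.9, 129.3, 102.0]
orientation: [-0.233, -2.104, 2.105]
ft_force: [0.3, -0.7, -0.3]
width: 9.9
```

```bash
python3 s.py
```

```text
{'t': 8.55, 'ee_pos': [530.909, 129.257, 102.02], 'orientation': [-0.233, -2.104, 2.105], 'ft_force': [0.267, -0.656, -0.341], 'moment': [0.044, 0.015, -0.021], 'width': 9.939, 'qpos': [0.217, 0.513, 1.888, -0.0, 0.741, 2.009]}
yaw 2.9205677842305167 tool y [-3.e-04 -1.e-04 -1.e+00]
```

Shank and bit are in with no force. I'll continue toward the floor.

servo_tool(
  moves="0 0 -0.003 0 0 0; 0 0 -0.006 0 0 0; 0 0 -0.009 0 0 0; 0 0 -0.012 0 0 0; 0 0 -0.014 0 0 0; 0 0 -0.0155 0 0 0; 0 0 -0.0155 0 0 0",
)

```text
t: 9.43
ee_pos: [531.0, 129.3, 86.6]
orientation: [-0.233, -2.104, 2.105]
ft_force: [0.3, -0.6, -0.3]
width: 9.9
```

```bash
python3 s.py
```

```text
{'t': 9.425, 'ee_pos': [530.957, 129.258, 86.577], 'orientation': [-0.233, -2.104, 2.105], 'ft_force': [0.277, -0.601, -0.314], 'moment': [0.034, 0.043, 0.017], 'width': 9.917, 'qpos': [0.217, 0.539, 1.893, -0.0, 0.71, 2.009]}
yaw 2.920530215225286 tool y [-1.e-04 -0.e+00 -1.e+00]
```

servo_tool(
  moves="0 0 -0.0005 0 0 0; 0 0 -0.001 0 0 0; 0 0 -0.0015 0 0 0; 0 0 -0.002 0 0 0; 0 0 -0.002 0 0 0",
)

```text
t: 10.05
ee_pos: [531.1, 129.3, 84.8]
orientation: [-0.234, -2.105, 2.105]
ft_force: [-0.4, -0.2, 0.9]
width: 9.8
```

```bash
python3 s.py
```

```text
{'t': 10.05, 'ee_pos': [531.053, 129.28, 84.765], 'orientation': [-0.234, -2.105, 2.105], 'ft_force': [-0.354, -0.178, 0.908], 'moment': [-0.005, 0.063, -0.003], 'width': 9.759, 'qpos': [0.217, 0.543, 1.893, 0.0, 0.706, 2.009]}
yaw 2.9205587652055027 tool y [ 1.e-04  0.e+00 -1.e+00]
```

servo_tool(
  moves="0 0 -0.0004 0 0 0; 0 0 -0.0004 0 0 0; 0 0 -0.0008 0 0 0; 0 0 -0.0008 0 0 0",
)

```text
t: 10.55
ee_pos: [531.1, 129.3, 84.6]
orientation: [-0.234, -2.105, 2.105]
ft_force: [-2.7, -0.8, 8.8]
width: 10.0
```

```bash
python3 s.py
```

```text
{'t': 10.55, 'ee_pos': [531.118, 129.305, 84.565], 'orientation': [-0.234, -2.105, 2.105], 'ft_force': [-2.731, -0.817, 8.799], 'moment': [-0.07, 0.469, -0.049], 'width': 9.958, 'qpos': [0.217, 0.543, 1.893, -0.0, 0.705, 2.009]}
yaw 2.9205588412623786 tool y [ 3.e-04  0.e+00 -1.e+00]
```

Firm floor contact of 8.8 N at cmd z 83.9, so the key is home. I'll ease off 0.6 mm and start turning counter-clockwise.

servo_tool(
  moves="0 0 0.0006 0 0 0; 0 0 0.0006 0 0 4; 0 0 0.0006 0 0 8; 0 0 0.0006 0 0 12; 0 0 0.0006 0 0 16; 0 0 0.0006 0 0 20; 0 0 0.0006 0 0 20",
)

```text
t: 11.42
ee_pos: [531.1, 129.9, 84.7]
orientation: [-0.137, 2.157, -2.155]
ft_force: [-1.2, 4.3, 4.2]
width: 9.7
```

```bash
python3 s.py
```

```text
{'t': 11.425, 'ee_pos': [531.091, 129.884, 84.673], 'orientation': [-0.137, 2.157, -2.155], 'ft_force': [-1.232, 4.323, 4.223], 'moment': [1.032, 0.322, -0.014], 'width': 9.684, 'qpos': [0.218, 0.543, 1.893, 0.001, 0.706, 1.66]}
yaw -3.0145941336529556 tool y [ 3.e-04  9.e-04 -1.e+00]
```

servo_tool(
  moves="0 0 0.0004 0 0 4; 0 0 0.0004 0 0 8; 0 0 0.0004 0 0 12; 0 0 0.0004 0 0 16; 0 0 0.0004 0 0 20; 0 0 0.0004 0 0 24; 0 0 0.0004 0 0 28; 0 0 0.0004 0 0 28",
)

```text
t: 12.42
ee_pos: [531.0, 129.7, 84.7]
orientation: [-0.593, 1.87, -1.869]
ft_force: [-1.0, 4.7, -0.4]
width: 10.0
```

```bash
python3 s.py
```

```text
{'t': 12.425, 'ee_pos': [530.992, 129.664, 84.747], 'orientation': [-0.593, 1.87, -1.869], 'ft_force': [-0.995, 4.665, -0.402], 'moment': [1.017, 0.107, -0.063], 'width': 10.024, 'qpos': [0.217, 0.543, 1.893, 0.001, 0.706, 1.173]}
yaw -2.526923585948569 tool y [ 1.e-04  5.e-04 -1.e+00]
```

servo_tool(
  moves="0 0 0 0 0 4; 0 0 0 0 0 8; 0 0 0 0 0 12; 0 0 0 0 0 15; 0 0 0 0 0 18; 0 0 0 0 0 18",
)

```text
t: 13.18
ee_pos: [530.9, 129.7, 84.7]
orientation: [-0.833, 1.665, -1.664]
ft_force: [-1.3, 5.2, 0.1]
width: 9.8
```

```bash
python3 s.py; python3 -c "
import sys;sys.path.insert(0,'.')
from h import *
im=ctrl.get_image('top'); cv2.imwrite('pics/t6.png',cv2.resize(im['pixels'][190:310,170:310],None,fx=5,fy=5)[:,:,::-1])"
```

```text
{'t': 13.175, 'ee_pos': [530.853, 129.671, 84.714], 'orientation': [-0.833, 1.665, -1.664], 'ft_force': [-1.3, 5.207, 0.126], 'moment': [1.121, 0.243, -0.1], 'width': 9.77, 'qpos': [0.217, 0.543, 1.893, 0.001, 0.706, 0.859]}
yaw -2.21311720278087 tool y [-3.e-04  6.e-04 -1.e+00]
```

View pics/t6.png

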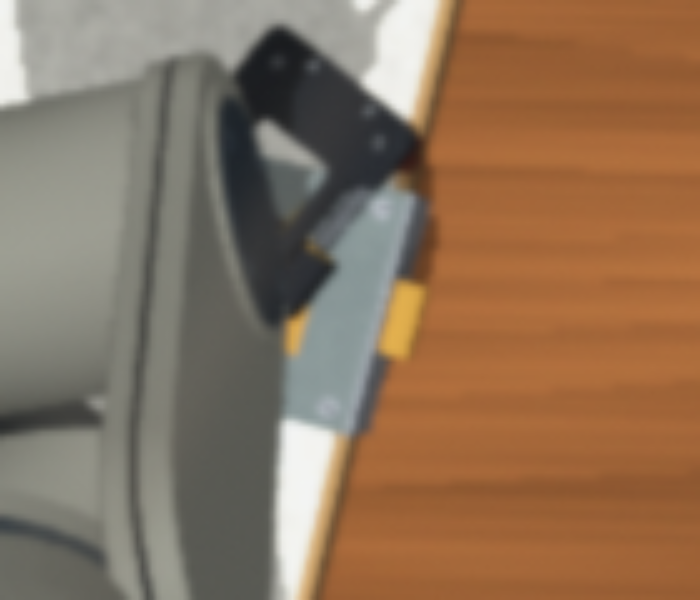

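The top view shows the brass bolt sliding out of the case edge, at (405,320) in the crop. I'll go on in small steps to feel for the stop.

servo_tool(
  moves="0 0 0 0 0 2; 0 0 0 0 0 4; 0 0 0 0 0 5; 0 0 0 0 0 5",
)

```text
t: 13.72
ee_pos: [530.8, 129.7, 84.7]
orientation: [-0.893, 1.606, -1.605]
ft_force: [-0.9, 5.9, 0.9]
width: 9.9
```

```bash
python3 s.py
```

```text
{'t': 13.725, 'ee_pos': [530.79, 129.702, 84.733], 'orientation': [-0.893, 1.606, -1.605], 'ft_force': [-0.885, 5.897, 0.872], 'moment': [1.181, 0.326, -0.024], 'width': 9.892, 'qpos': [0.218, 0.543, 1.893, 0.001, 0.706, 0.772]}
yaw -2.1263017879463293 tool y [-4.e-04  6.e-04 -1.e+00]
```

servo_tool(
  moves="0 0 0 0 0 1; 0 0 0 0 0 2; 0 0 0 0 0 3; 0 0 0 0 0 3",
)

```text
t: 14.22
ee_pos: [530.7, 129.7, 84.7]
orientation: [-0.928, 1.57, -1.569]
ft_force: [-1.0, 6.0, 1.8]
width: 9.9
```

```bash
python3 s.py
```

```text
{'t': 14.225, 'ee_pos': [530.705, 129.673, 84.732], 'orientation': [-0.928, 1.57, -1.569], 'ft_force': [-1.017, 5.989, 1.837], 'moment': [1.138, 0.267, -0.09], 'width': 9.944, 'qpos': [0.218, 0.542, 1.893, 0.001, 0.706, 0.72]}
yaw -2.0738989325396284 tool y [-6.e-04  5.e-04 -1.e+00]
```

servo_tool(
  moves="0 0 0 0 0 1; 0 0 0 0 0 2; 0 0 0 0 0 3; 0 0 0 0 0 3",
)

```text
t: 14.72
ee_pos: [530.7, 129.6, 84.7]
orientation: [-0.961, 1.534, -1.532]
ft_force: [-1.7, 6.3, 0.6]
width: 9.9
```

```bash
python3 s.py
```

```text
{'t': 14.725, 'ee_pos': [530.659, 129.644, 84.748], 'orientation': [-0.961, 1.534, -1.532], 'ft_force': [-1.652, 6.336, 0.629], 'moment': [1.11, 0.325, -0.01], 'width': 9.885, 'qpos': [0.217, 0.542, 1.893, 0.001, 0.706, 0.668]}
yaw -2.0215450802672263 tool y [-7.e-04  5.e-04 -1.e+00]
```

servo_tool(
  moves="0 0 0 0 0 1; 0 0 0 0 0 2; 0 0 0 0 0 2",
)

```text
t: 15.1
ee_pos: [530.4, 129.7, 84.7]
orientation: [-0.984, 1.51, -1.508]
ft_force: [-3.3, 5.6, 1.3]
width: 9.9
```

```bash
python3 s.py
```

```text
{'t': 15.1, 'ee_pos': [530.385, 129.693, 84.731], 'orientation': [-0.984, 1.51, -1.508], 'ft_force': [-3.294, 5.596, 1.257], 'moment': [1.215, 0.516, -0.055], 'width': 9.869, 'qpos': [0.218, 0.542, 1.893, 0.001, 0.707, 0.633]}
yaw -1.986823427464708 tool y [-1.2e-03  6.0e-04 -1.0e+00]
```

servo_tool(
  moves="0 0 0 0 0 1; 0 0 0 0 0 2; 0 0 0 0 0 2",
)

```text
t: 15.48
ee_pos: [530.0, 129.8, 84.7]
orientation: [-1.005, 1.486, -1.483]
ft_force: [-5.0, 5.3, 2.2]
width: 9.8
```

```bash
python3 s.py;  python3 -c "
from h import *
im=ctrl.get_image('top'); cv2.imwrite('pics/t7.png',cv2.resize(im['pixels'][190:310,170:310],None,fx=5,fy=5)[:,:,::-1])"
```

```text
{'t': 15.475, 'ee_pos': [530.023, 129.759, 84.697], 'orientation': [-1.005, 1.486, -1.483], 'ft_force': [-5.011, 5.305, 2.161], 'moment': [1.312, 0.737, -0.104], 'width': 9.771, 'qpos': [0.218, 0.542, 1.894, 0.002, 0.707, 0.598]}
yaw -1.9519930576844433 tool y [-2.e-03  6.e-04 -1.e+00]
```

View pics/t7.png

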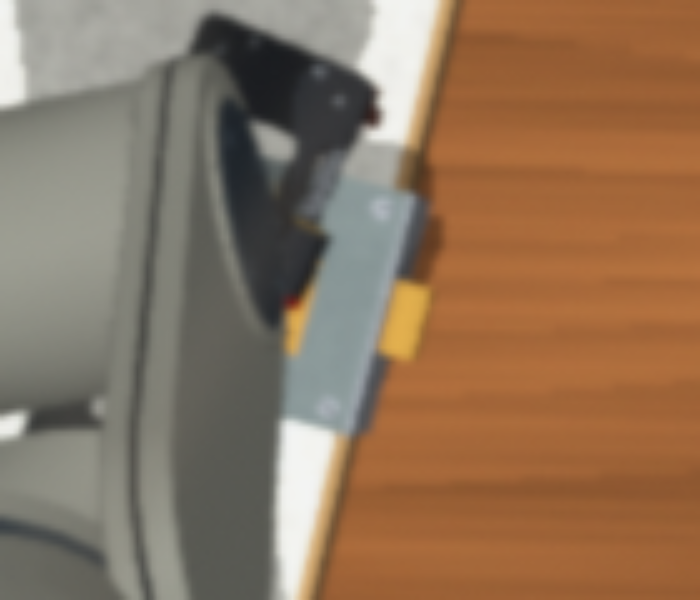

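servo_tool(
  moves="0 0 0 0 0 1; 0 0 0 0 0 2.5; 0 0 0 0 0 2.5; 0 0 0 0 0 2.5",
)

```text
t: 16.02
ee_pos: [529.6, 129.8, 84.7]
orientation: [-1.032, 1.456, -1.452]
ft_force: [-4.9, 7.1, 3.8]
width: 10.0
```

```bash
python3 s.py; python3 - <<'E'
from h import *
np.set_printoptions(suppress=True,precision=2)
im=ctrl.get_image('top'); T=campose(im); p=im['pixels']; H,S,V=cv2.split(cv2.cvtColor(p,cv2.COLOR_RGB2HSV))
m=(H>12)&(H<30)&(S>140)&(V>150); m[:, :244]=0; m[:,260:]=0; m[:240]=0; m[270:]=0
ys,xs=np.nonzero(m); print(len(xs)); c,r=rect(m); print(r); print(toplane(im,cv2.boxPoints(r),T,40))
print("depth z", [ (T[:3,3]+rays(im,(x,y),T)[0]*im['depth'][y,x]).round(1).tolist() for x,y in [(250,253),(252,254),(254,255)]])
E
```

```text
{'t': 16.025, 'ee_pos': [529.576, 129.812, 84.691], 'orientation': [-1.032, 1.456, -1.452], 'ft_force': [-4.891, 7.142, 3.796], 'moment': [1.462, 0.957, -0.177], 'width': 9.983, 'qpos': [0.218, 0.542, 1.894, 0.002, 0.708, 0.554]}
yaw -1.908702572516504 tool y [-2.9e-03  6.0e-04 -1.0e+00]
296
((252.5, 254.5), (29.0, 13.0), 90.0)
[[545.65  87.09  40.  ]
 [546.26  60.77  40.  ]
 [487.65  59.05  40.  ]
 [487.04  85.3   40.  ]]
depth z [[519.5, 77.8, 42.6], [517.6, 73.6, 43.2], [515.7, 70.0, 40.2]]
```

Torque (-0.18 N m) and force keep rising with TCP deflection, so the thrown stop is reached at about 78–80°. Now I'll turn back.

servo_tool(
  moves="0 0 0 0 0 -5; 0 0 0 0 0 -11; 0 0 0 0 0 -17; 0 0 0 0 0 -23; 0 0 0 0 0 -29; 0 0 0 0 0 -35; 0 0 0 0 0 -40; 0 0 0 0 0 -40",
)

```text
t: 17.08
ee_pos: [531.1, 128.4, 84.7]
orientation: [-0.529, 1.917, -1.92]
ft_force: [0.9, -4.9, 0.0]
width: 10.0
```

```bash
python3 s.py
```

```text
{'t': 17.075, 'ee_pos': [531.117, 128.374, 84.74], 'orientation': [-0.529, 1.917, -1.92], 'ft_force': [0.918, -4.872, 0.047], 'moment': [-0.863, -0.236, 0.063], 'width': 9.989, 'qpos': [0.216, 0.543, 1.893, -0.002, 0.706, 1.251]}
yaw -2.6039583258886747 tool y [ 1.0e-04 -1.3e-03 -1.0e+00]
```

servo_tool(
  moves="0 0 0 0 0 -6; 0 0 0 0 0 -12; 0 0 0 0 0 -18; 0 0 0 0 0 -24; 0 0 0 0 0 -30; 0 0 0 0 0 -33.5; 0 0 0 0 0 -33.5",
)

```text
t: 17.95
ee_pos: [530.5, 128.6, 84.7]
orientation: [-0.048, -2.197, 2.199]
ft_force: [-0.9, -5.1, 2.0]
width: 9.7
```

```bash
python3 s.py
```

```text
{'t': 17.95, 'ee_pos': [530.458, 128.641, 84.717], 'orientation': [-0.048, -2.197, 2.199], 'ft_force': [-0.894, -5.095, 1.965], 'moment': [-1.064, 0.306, 0.03], 'width': 9.733, 'qpos': [0.217, 0.542, 1.894, -0.001, 0.707, 1.833]}
yaw 3.096527248255514 tool y [-0.0013 -0.001  -1.    ]
```

servo_tool(
  moves="0 0 0 0 0 -3; 0 0 0 0 0 -6; 0 0 0 0 0 -8; 0 0 0 0 0 -8",
)

```text
t: 18.45
ee_pos: [530.5, 129.0, 84.7]
orientation: [-0.196, -2.123, 2.125]
ft_force: [-3.0, -4.8, 2.4]
width: 9.9
```

```bash
python3 s.py
```

```text
{'t': 18.45, 'ee_pos': [530.452, 129.0, 84.728], 'orientation': [-0.196, -2.123, 2.125], 'ft_force': [-2.958, -4.811, 2.44], 'moment': [-0.989, 0.601, 0.076], 'width': 9.925, 'qpos': [0.217, 0.542, 1.894, -0.0, 0.707, 1.973]}
yaw 2.95660347271852 tool y [-1.2e-03 -5.0e-04 -1.0e+00]
```

servo_tool(
  moves="0 0 0 0 0 -1; 0 0 0 0 0 -2; 0 0 0 0 0 -3; 0 0 0 0 0 -3",
)

```text
t: 18.95
ee_pos: [530.6, 129.3, 84.7]
orientation: [-0.25, -2.094, 2.095]
ft_force: [-2.9, -4.0, 2.2]
width: 9.6
```

```bash
python3 s.py
```

```text
{'t': 18.95, 'ee_pos': [530.567, 129.251, 84.718], 'orientation': [-0.25, -2.094, 2.095], 'ft_force': [-2.94, -3.956, 2.174], 'moment': [-0.843, 0.755, 0.02], 'width': 9.607, 'qpos': [0.217, 0.542, 1.893, 0.0, 0.707, 2.027]}
yaw 2.902891441825096 tool y [-9.e-04 -1.e-04 -1.e+00]
```

servo_tool(
  moves="0 0 0 0 0 -1; 0 0 0 0 0 -2; 0 0 0 0 0 -3; 0 0 0 0 0 -3",
)

```text
t: 19.45
ee_pos: [530.8, 129.4, 84.7]
orientation: [-0.302, -2.065, 2.065]
ft_force: [-3.7, -2.6, 0.1]
width: 10.2
```

```bash
python3 s.py
```

```text
{'t': 19.45, 'ee_pos': [530.81, 129.354, 84.748], 'orientation': [-0.302, -2.065, 2.065], 'ft_force': [-3.735, -2.625, 0.088], 'moment': [-0.504, 0.741, 0.013], 'width': 10.244, 'qpos': [0.217, 0.542, 1.893, 0.0, 0.706, 2.079]}
yaw 2.850434935908638 tool y [-4.e-04  1.e-04 -1.e+00]
```

servo_tool(
  moves="0 0 0 0 0 -1; 0 0 0 0 0 -2; 0 0 0 0 0 -3; 0 0 0 0 0 -3",
)

```text
t: 19.95
ee_pos: [531.1, 129.3, 84.8]
orientation: [-0.353, -2.035, 2.035]
ft_force: [-2.7, -2.8, -1.8]
width: 9.9
```

```bash
python3 s.py; python3 -c "
from h import *
im=ctrl.get_image('top'); cv2.imwrite('pics/t8.png',cv2.resize(im['pixels'][190:310,170:310],None,fx=5,fy=5)[:,:,::-1])
im=ctrl.get_image('scene'); cv2.imwrite('pics/s8.png',cv2.resize(im['pixels'][130:250,280:440],None,fx=5,fy=5)[:,:,::-1])"
```

```text
{'t': 19.95, 'ee_pos': [531.061, 129.299, 84.819], 'orientation': [-0.353, -2.035, 2.035], 'ft_force': [-2.679, -2.758, -1.758], 'moment': [-0.528, 0.538, 0.07], 'width': 9.918, 'qpos': [0.217, 0.542, 1.893, 0.0, 0.706, 2.131]}
yaw 2.798080754862039 tool y [ 1.e-04  0.e+00 -1.e+00]
```

View pics/t8.png

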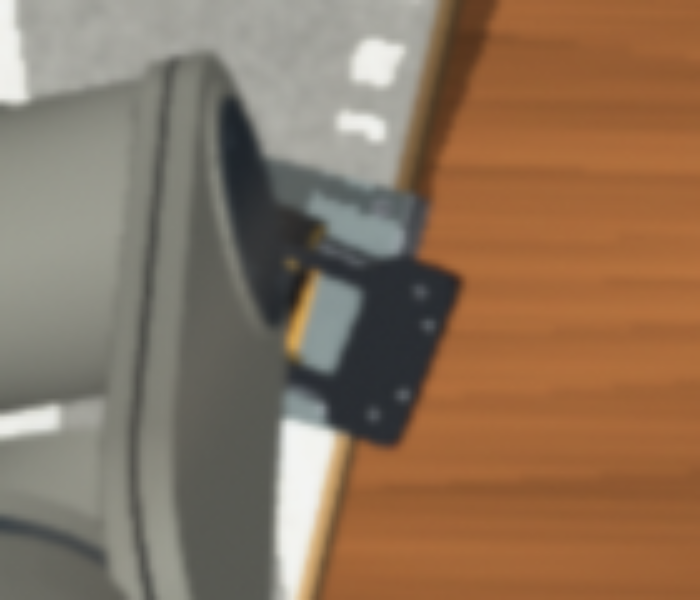

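View pics/s8.png

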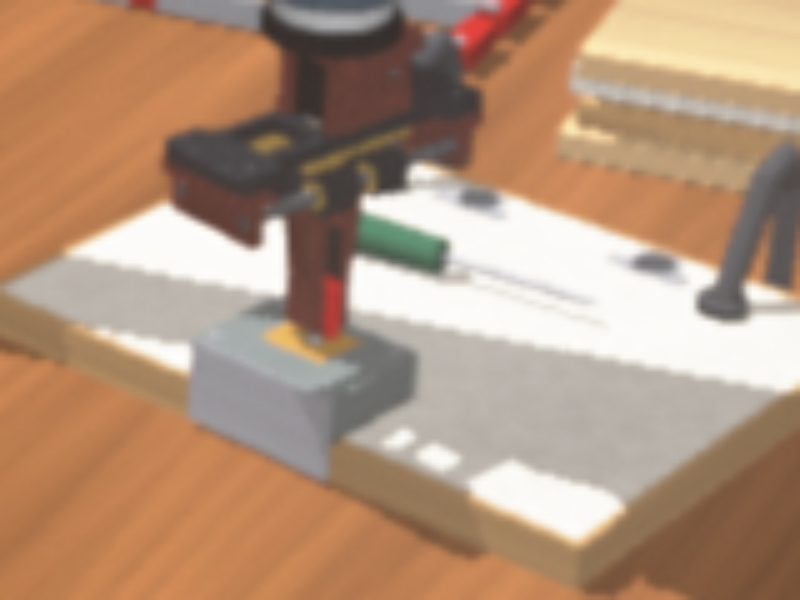

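servo_tool(
  moves="0 0 0 0 0 -1; 0 0 0 0 0 -2; 0 0 0 0 0 -3; 0 0 0 0 0 -3",
)

```text
t: 20.55
ee_pos: [530.8, 128.9, 84.8]
orientation: [-0.402, -2.003, 2.004]
ft_force: [-2.4, -4.9, -0.8]
width: 9.8
```

```bash
python3 s.py
```

```text
{'t': 20.55, 'ee_pos': [530.796, 128.893, 84.81], 'orientation': [-0.402, -2.003, 2.004], 'ft_force': [-2.395, -4.945, -0.754], 'moment': [-1.049, 0.635, 0.074], 'width': 9.818, 'qpos': [0.217, 0.542, 1.893, -0.001, 0.707, 2.184]}
yaw 2.745366062867599 tool y [-5.e-04 -6.e-04 -1.e+00]
```

servo_tool(
  moves="0 0 0 0 0 -1; 0 0 0 0 0 -2.5; 0 0 0 0 0 -2.5; 0 0 0 0 0 -2.5",
)

```text
t: 21.05
ee_pos: [530.5, 128.6, 84.8]
orientation: [-0.441, -1.976, 1.979]
ft_force: [-2.7, -6.0, -0.1]
width: 10.1
```

```bash
python3 s.py;python3 -c "
from h import *
im=ctrl.get_image('scene'); save(im,'pics/s9.png'); cv2.imwrite('pics/s9z.png',cv2.resize(im['pixels'][175:235,305:375],None,fx=10,fy=10)[:,:,::-1])"
```

```text
{'t': 21.05, 'ee_pos': [530.515, 128.551, 84.779], 'orientation': [-0.441, -1.976, 1.979], 'ft_force': [-2.733, -6.012, -0.08], 'moment': [-1.468, 0.722, 0.13], 'width': 10.092, 'qpos': [0.216, 0.542, 1.894, -0.001, 0.707, 2.228]}
yaw 2.7021374899363613 tool y [-0.0011 -0.0011 -1.    ]
```

View pics/s9z.png

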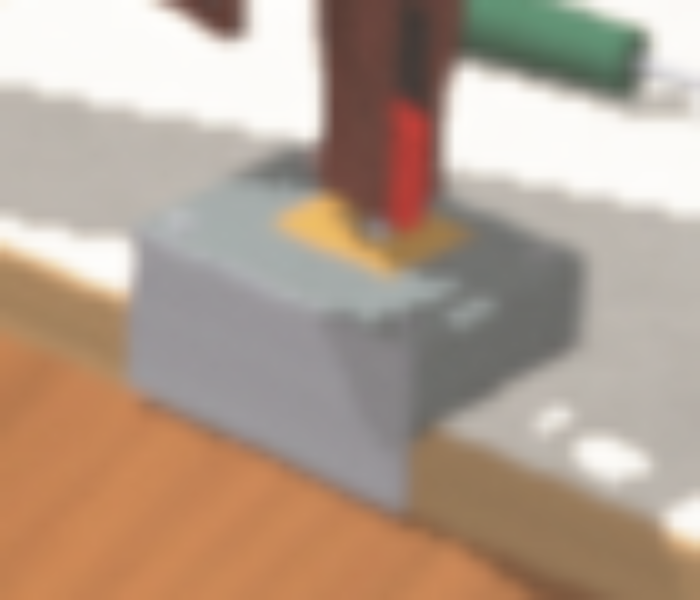

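Both forces and moments rise steadily again (about -6 N, 0.13 N m), and the scene view shows the case front flush with no bolt out, so it is fully drawn. I'll turn back to straight and relax.

servo_tool(
  moves="0 0 0 0 0 4; 0 0 0 0 0 8; 0 0 0 0 0 12.2; 0 0 0 0 0 12.2; 0 0 0.002 0 0 12.2; 0 0 0.004 0 0 12.2; 0 0 0.005 0 0 12.2; 0 0 0.005 0 0 12.2",
)

```text
t: 22.1
ee_pos: [531.2, 129.4, 90.1]
orientation: [-0.24, -2.102, 2.102]
ft_force: [-0.6, -0.6, -0.6]
width: 10.2
```

```bash
python3 s.py
```

```text
{'t': 22.1, 'ee_pos': [531.169, 129.355, 90.053], 'orientation': [-0.24, -2.102, 2.102], 'ft_force': [-0.587, -0.567, -0.636], 'moment': [0.016, -0.001, 0.013], 'width': 10.188, 'qpos': [0.217, 0.534, 1.892, 0.0, 0.716, 2.014]}
yaw 2.9150714436390204 tool y [ 5.e-04  1.e-04 -1.e+00]
```

servo_tool(
  moves="0 0 0.001 0 0 0; 0 0 0.002 0 0 0; 0 0 0.003 0 0 0; 0 0 0.004 0 0 0; 0 0 0.005 0 0 0; 0 0 0.005 0 0 0",
)

```text
t: 22.85
ee_pos: [531.1, 129.3, 95.0]
orientation: [-0.239, -2.102, 2.102]
ft_force: [0.4, -0.1, -0.8]
width: 9.8
```

```bash
python3 s.py
```

```text
{'t': 22.85, 'ee_pos': [531.072, 129.314, 94.994], 'orientation': [-0.239, -2.102, 2.102], 'ft_force': [0.359, -0.064, -0.805], 'moment': [0.032, -0.017, 0.06], 'width': 9.797, 'qpos': [0.217, 0.525, 1.89, 0.0, 0.726, 2.014]}
yaw 2.9152839191430866 tool y [ 2.e-04  1.e-04 -1.e+00]
```

The bit passes the plate with no force. I'll withdraw.

servo_tool(
  moves="0 0 0.004 0 0 0; 0 0 0.009 0 0 0; 0 0 0.015 0 0 0; 0 0 0.024 0 0 0; 0 0 0.045 0 0 0; 0 0 0.08 0 0 0; 0 0 0.1058 0 0 0; 0 0 0.1058 0 0 0",
)

```text
t: 23.85
ee_pos: [532.4, 129.6, 203.0]
orientation: [-0.244, -2.105, 2.102]
ft_force: [-0.5, -0.2, 0.2]
width: 10.1
```

```bash
python3 s.py; python3 -c "
from h import *
im=ctrl.get_image('scene'); save(im,'pics/s10.png'); cv2.imwrite('pics/s10z.png',cv2.resize(im['pixels'][100:250,280:440],None,fx=4,fy=4)[:,:,::-1])"
```

```text
{'t': 23.85, 'ee_pos': [532.363, 129.596, 202.955], 'orientation': [-0.244, -2.105, 2.102], 'ft_force': [-0.492, -0.22, 0.155], 'moment': [0.031, 0.06, -0.018], 'width': 10.096, 'qpos': [0.217, 0.359, 1.835, -0.0, 0.943, 2.014]}
yaw 2.915379421031154 tool y [ 0.0047  0.001  -1.    ]
```

View pics/s10z.png

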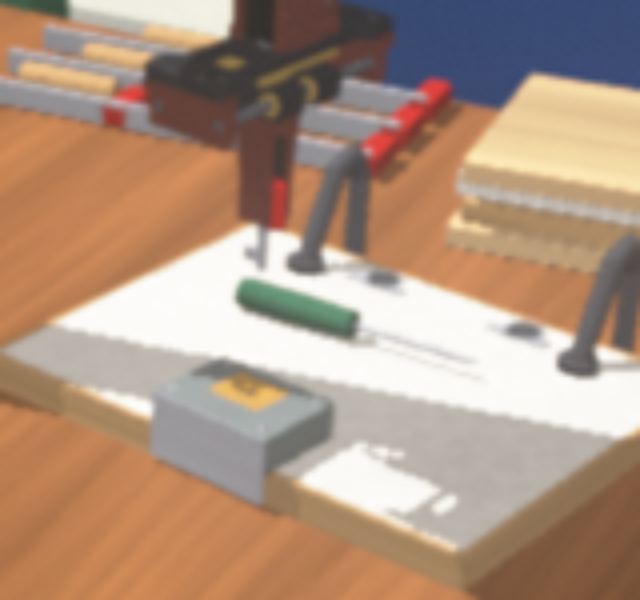

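Key out and upright, bolt flush. Now back to the block.

servo_tool(
  moves="-0.01 -0.045 0 0 0 2.5; -0.022 -0.095 0 0 0 5.5; -0.034 -0.145 0 0 0 8.5; -0.046 -0.195 0 0 0 11.5; -0.058 -0.245 0 0 0 14.5; -0.07 -0.295 0 0 0 17.5; -0.082 -0.345 0 0 0 20.5; -0.0905 -0.385 0 0 0 22.9",
)

```text
t: 24.9
ee_pos: [439.0, -257.1, 199.2]
orientation: [-0.188, 2.133, -2.13]
ft_force: [0.7, 1.0, -0.3]
width: 9.8
```

```bash
python3 s.py; python3 - <<'E'
from h import *
np.set_printoptions(suppress=True,precision=2)
im=ctrl.get_image('top'); save(im,'pics/t11.png'); cv2.imwrite('pics/t11z.png',cv2.resize(im['pixels'][190:310,170:310],None,fx=5,fy=5)[:,:,::-1])
E
```

```text
{'t': 24.9, 'ee_pos': [439.035, -257.095, 199.246], 'orientation': [-0.188, 2.133, -2.13], 'ft_force': [0.74, 1.031, -0.292], 'moment': [0.027, 0.012, 0.0], 'width': 9.793, 'qpos': [-0.553, 0.313, 1.917, -0.0, 0.914, 0.844]}
yaw -2.9675977420222734 tool y [-0.002   0.0012 -1.    ]
```

View pics/t11z.png

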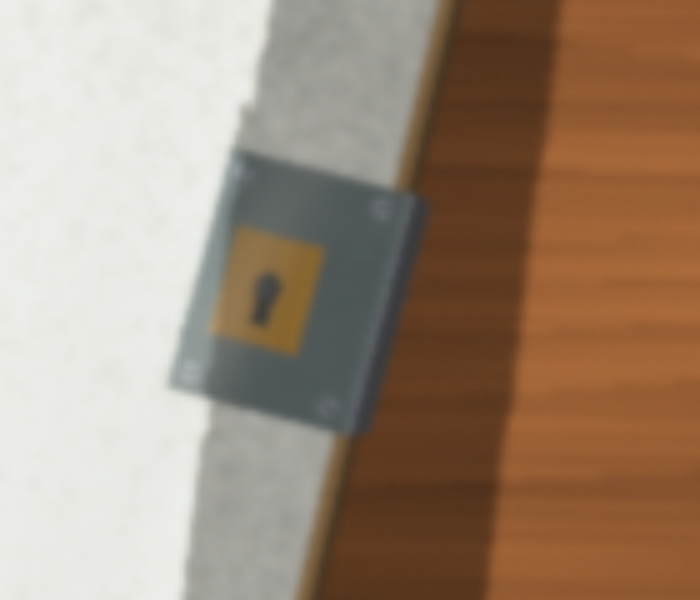

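The lock shows no bolt out. I'll go down over the red slot.

servo_tool(
  moves="-0.0018 -0.0068 -0.01 0 0 0; -0.0018 -0.0068 -0.04 0 0 0; -0.0018 -0.0068 -0.07 0 0 0; -0.0018 -0.0068 -0.09 0 0 0; -0.0018 -0.0068 -0.095 0 0 0; -0.0018 -0.0068 -0.095 0 0 0; -0.0018 -0.0068 -0.095 0 0 0",
)

```text
t: 25.82
ee_pos: [439.2, -262.5, 106.3]
orientation: [-0.184, 2.13, -2.131]
ft_force: [-0.5, 0.1, -0.4]
width: 9.8
```

```bash
python3 s.py; python3 - <<'E'
from h import *
im=ctrl.get_image('wrist'); save(im,'pics/w12.png')
im=ctrl.get_image('scene'); cv2.imwrite('pics/s12z.png',cv2.resize(im['pixels'][190:310,170:330],None,fx=5,fy=5)[:,:,::-1])
E
```

```text
{'t': 25.825, 'ee_pos': [439.178, -262.515, 106.252], 'orientation': [-0.184, 2.13, -2.131], 'ft_force': [-0.52, 0.13, -0.415], 'moment': [-0.037, -0.004, 0.029], 'width': 9.819, 'qpos': [-0.562, 0.468, 1.964, 0.0, 0.709, 0.835]}
yaw -2.9679156054148965 tool y [ 1.e-03 -6.e-04 -1.e+00]
```

View pics/w12.png

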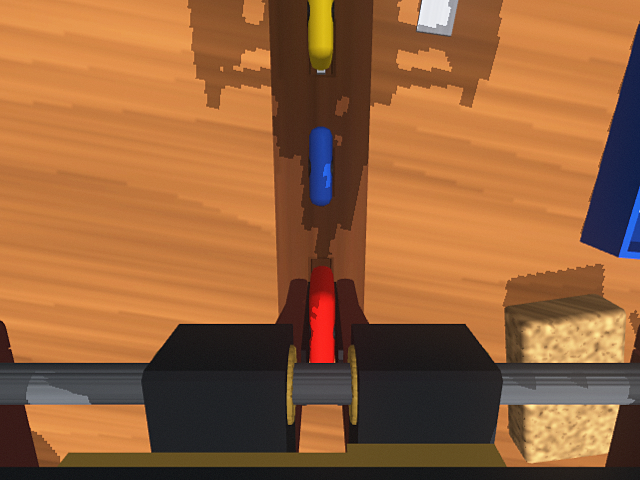

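View pics/s12z.png

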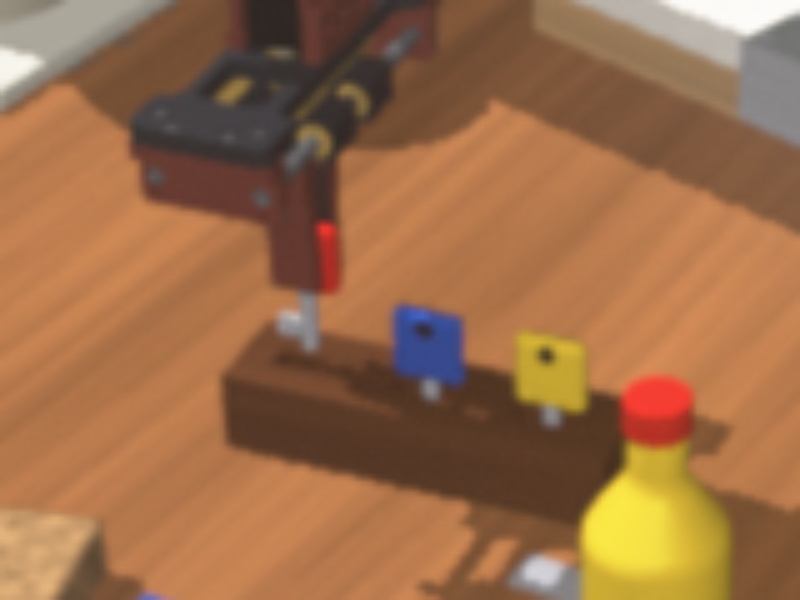

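The slot's end peeks out symmetrically behind the red head (cols 310–333), and the scene view shows the tip above its slot. I'll lower it gently.

servo_tool(
  moves="0 0 -0.004 0 0 0; 0 0 -0.007 0 0 0; 0 0 -0.009 0 0 0; 0 0 -0.011 0 0 0; 0 0 -0.013 0 0 0; 0 0 -0.013 0 0 0",
)

```text
t: 26.68
ee_pos: [438.6, -262.4, 92.5]
orientation: [-0.186, 2.131, -2.131]
ft_force: [-0.7, -0.7, -0.7]
width: 9.6
```

```bash
python3 s.py
```

```text
{'t': 26.675, 'ee_pos': [438.586, -262.438, 92.474], 'orientation': [-0.186, 2.131, -2.131], 'ft_force': [-0.681, -0.691, -0.682], 'moment': [-0.002, -0.037, 0.043], 'width': 9.635, 'qpos': [-0.563, 0.492, 1.969, 0.0, 0.681, 0.835]}
yaw -2.9682230355147654 tool y [-3.e-04  2.e-04 -1.e+00]
```

servo_tool(
  moves="0 0 -0.004 0 0 0; 0 0 -0.008 0 0 0; 0 0 -0.012 0 0 0; 0 0 -0.016 0 0 0; 0 0 -0.018 0 0 0; 0 0 -0.02 0 0 0; 0 0 -0.02 0 0 0",
)

```text
t: 27.55
ee_pos: [438.6, -262.5, 72.6]
orientation: [-0.185, 2.131, -2.131]
ft_force: [0.3, -0.1, 0.5]
width: 9.6
```

```bash
python3 s.py
```

```text
{'t': 27.55, 'ee_pos': [438.649, -262.492, 72.572], 'orientation': [-0.185, 2.131, -2.131], 'ft_force': [0.253, -0.086, 0.476], 'moment': [0.045, 0.043, 0.004], 'width': 9.639, 'qpos': [-0.563, 0.529, 1.974, -0.0, 0.639, 0.835]}
yaw -2.9681778315154137 tool y [-2.e-04  1.e-04 -1.e+00]
```

servo_tool(
  moves="0 0 -0.0006 0 0 0; 0 0 -0.0012 0 0 0; 0 0 -0.0018 0 0 0; 0 0 -0.0022 0 0 0; 0 0 -0.0022 0 0 0",
)

```text
t: 28.18
ee_pos: [438.8, -262.5, 70.7]
orientation: [-0.185, 2.131, -2.131]
ft_force: [-1.1, 1.3, 3.1]
width: 9.8
```

```bash
python3 s.py
```

```text
{'t': 28.175, 'ee_pos': [438.757, -262.532, 70.699], 'orientation': [-0.185, 2.131, -2.131], 'ft_force': [-1.092, 1.252, 3.116], 'moment': [0.117, 0.201, -0.023], 'width': 9.828, 'qpos': [-0.562, 0.532, 1.974, 0.0, 0.635, 0.835]}
yaw -2.9682070442493798 tool y [ 1.e-04 -1.e-04 -1.e+00]
```

Floor contact of 3 N at the original height. I'll release, then rise.

servo_tool(
  moves="0 0 0.0002 0 0 0; 0 0 0.0002 0 0 0; 0 0 0.0002 0 0 0; 0 0 0.0002 0 0 0; 0 0 0.0002 0 0 0; 0 0 0.0002 0 0 0; 0 0 0.0002 0 0 0; 0 0 0.0002 0 0 0",
  hand=0,
)

```text
t: 29.18
ee_pos: [438.7, -262.5, 70.7]
orientation: [-0.185, 2.131, -2.131]
ft_force: [-0.0, -0.0, -1.0]
width: 85.8
```

servo_tool(
  moves="0 0 0.01 0 0 0; 0 0 0.03 0 0 0; 0 0 0.07 0 0 0; 0 0 0.12 0 0 0; 0 0 0.171 0 0 0; -0.02 -0.005 0.171 0 0 0; -0.02 -0.005 0.171 0 0 0; -0.02 -0.005 0.171 0 0 0",
)

```text
t: 30.18
ee_pos: [418.0, -267.1, 240.6]
orientation: [-0.186, 2.133, -2.13]
ft_force: [0.3, 0.1, 0.3]
width: 87.8
```

```bash
python3 s.py; python3 - <<'E'
from h import *
o=ctrl.get_obs(); im=ctrl.get_image('wrist'); save(im,'pics/w13.png'); T=campose(im,o)
p=im["pixels"]; H,S,V=cv2.split(cv2.cvtColor(p,cv2.COLOR_RGB2HSV)); roi=np.zeros(H.shape,bool); roi[0:270,290:350]=1
for n,m in [("red",((H<6)|(H>174))&(S>200)&(V>120)),("blue",(H>100)&(H<130)&(S>130)&(V>100)),("yel",(H>22)&(H<35)&(S>130)&(V>100))]:
    m=m&roi; c,r=rect(m); print(n,r,toplane(im,r[0],T,82)[0].round(1), (T[:3,3]+rays(im,r[0],T)[0]*np.median(im["depth"][m]))[2])
im=ctrl.get_image('top'); save(im,'pics/t13.png')
im=ctrl.get_image('scene'); save(im,'pics/s13.png'); cv2.imwrite('pics/s13z.png',cv2.resize(im['pixels'][150:310,170:430],None,fx=3,fy=3)[:,:,::-1])
E
```

```text
{'t': 30.175, 'ee_pos': [417.998, -267.131, 240.585], 'orientation': [-0.186, 2.133, -2.13], 'ft_force': [0.322, 0.122, 0.335], 'moment': [0.045, 0.023, 0.013], 'width': 87.82, 'qpos': [-0.593, 0.236, 1.91, 0.0, 0.998, 0.805]}
yaw -2.968806780182062 tool y [-0.0017  0.0013 -1.    ]
red ((320.5, 202.0), (42.0, 11.0), 90.0) [ 439.9 -262.6   82. ] 81.74714284443866
blue ((320.0, 123.0), (46.0, 12.0), 90.0) [ 498.1 -252.2   82. ] 81.71564373165143
yel ((319.5, 37.0), (58.0, 13.0), 90.0) [ 555. -242.   82.] 81.71579996429205
```

View pics/w13.png

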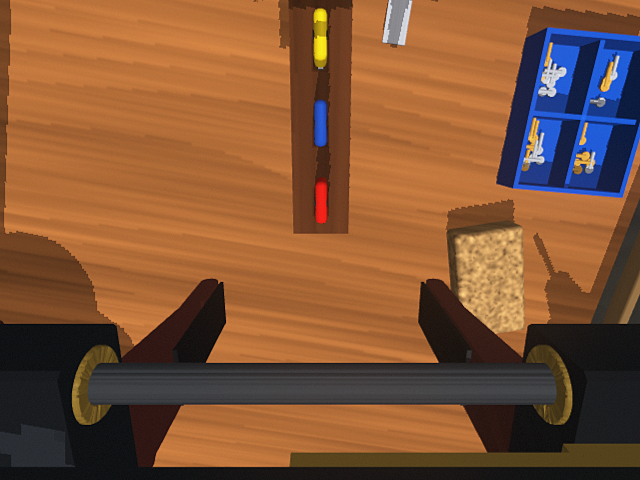

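View pics/s13z.png

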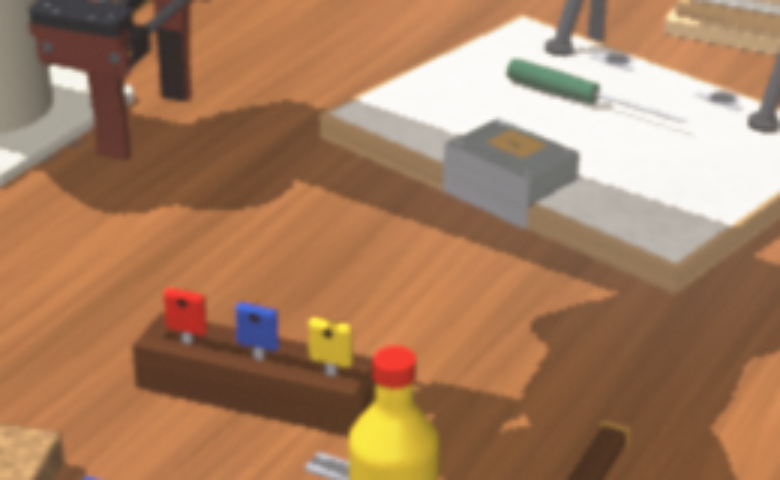

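View pics/t13.png

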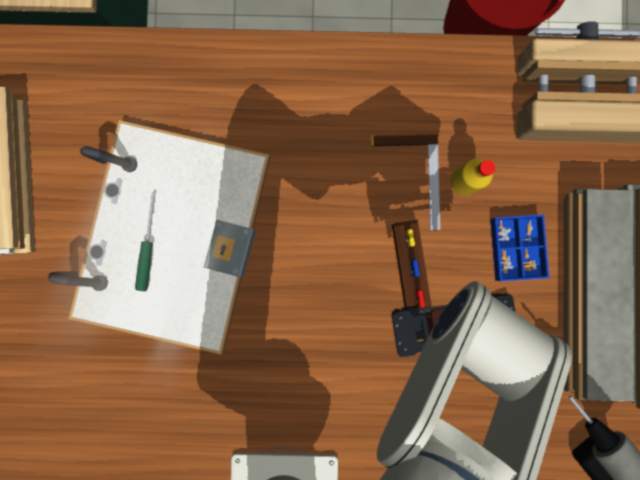

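The red key stands upright in its slot with its head top at 82 mm, level with the other two. The bolt is flush, the bystanders are unmoved and the gripper is clear. I'll hand in.

```bash
python3 -c "
from workcell import ctrl
print(ctrl.close_job())"
```

```text
the job is handed in; nothing more can be done
None
```

The lock works with the red key, and the job was handed in at about 30 s of the 72 s allowed; the interface gave no verdict.

- **Insertion:** I took the red key from its slot and lowered it into the keyhole I had measured at about (531, 129) mm. It went in without touching the sides, and the tip met the floor at the expected height with about 9 N.
- **Throwing the bolt:** I turned the key counter-clockwise until it met the hard stop at about 78–80°. Force and torque rose steadily there (about 9 N, 0.18 N m). An overhead picture taken just before showed the bolt well out.
- **Drawing it back:** I turned the key back until it met the other stop, about 8–10° past straight (about 7 N, 0.13 N m). I then straightened it and withdrew it with almost no force.
- **Return:** I stood the key back in its own slot (3 N contact on the slot floor), released it and backed the arm away.

**Last checks:**
- The red key is within about 0.5 mm of where it started, its head top at 82 mm, level with the blue and yellow keys.
- The bolt shows flush in both the scene and top views.
- The blue and yellow keys measured in place, and the other things on the bench look unmoved.
- No check failed or disagreed. That the bolt reached each stop rests on force readings backed by pictures, since I could not read the bolt's position directly.

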